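# Hang the angle gauge on its sprung hook, scale outward

## Task

Take the metal angle gauge out of its wooden rack and hang it by its slot on the hook of the grey stand, with the graduated face pointing outward, away from the post. Push the sprung collar back with the gauge until the gauge is behind the upturned tip of the hook, let it down until the slot rests right down on the hook, then let go so that the collar holds it against the tip. Nobody has measured how high the hook is clamped on its post, so feel for it gently, never pushing or scraping hard on the hook or stand, and leave the other things on the bench where they are.

Things in the scene. Friction and masses are not known exactly. Their poses are not given: they have to be found in the camera images.
- gauge_tab (a point): Centre of the grip tab of the loose gauge, a plain aluminium plate (120 g) that stands upright in its rack; 104 mm above its lower edge. Tab 24 wide (y), 10 thick (x), 78 to 130 mm above the lower edge; grip it from above across the 10 mm. Gauge axes: x through the thickness (graduated face looks to -x, plain back to +x), y across, z up
- gauge_slot (a point): Centre of the gauge's hanging slot, 60 mm above the lower edge, axes as gauge_tab. Slot right through, 18 wide (y), 50 to 70 mm above the lower edge; 6 mm thick plate all round it, 46 wide: solid from 0 to 50 mm, top bar 70 to 79 mm. When hung, the hook tip reaches to 77 mm on the graduated side: keep fingertips above 81 mm
- gauge_front (a point): Aiming point in the air 50 mm out from the slot centre on the graduated side (-x of the gauge): shows which way that face looks
- rack: Fixed wooden block 60 (x) by 76 (y) by 30 mm high, origin under its centre, any yaw. The gauge stands in its slot: 8 wide (x), 52 long (y), 20 deep (floor 10 mm over the bench); gauge and rack axes parallel at the start
- stand_post (a point): Fixed grey hook stand: base 90 by 80 by 12 mm, square post 20 mm, 145 mm high. The point is on the post axis, 12 mm above the bench; -x is where the hook points (outward, roughly to the robot), z up. The hook, in the plane y = 0, is clamped on the post with its shank's centre line 100 to 130 mm above the bench: NOT measured. It sits in a rubber bush and gives 1 mm up or down per 3 N. Bracket 34 wide, 26 high, out to x = -30 mm
- under_tip (a point): Point plumb below the hook tip's centre, 12 mm above the bench, axes as stand_post (77.5 mm out from the post axis). Shank: level bar 7 by 7 mm. Tip at its end: 5 thick (x), 7 wide (y), 14 high, from the shank's underside to 7 mm above its top face. With the gauge hung, the slot's top edge lies on the shank's top face and the plate's middle plane is 5.5 mm behind this point (+x)
- collar (a joint): Slide of the black sprung collar, a disc 26 mm across centred on the shank, behind the tip. 0 = forward, face 0.5 mm behind the tip; grows as pushed back, to 0.012 m. Spring about 2 N at 0, 7.5 N at 0.012. About 0.0055 with the gauge hung; needs 0.006 or more, better 0.0085, for the plate to drop behind the tip
- gem_box: Bystander: round clear box 44 mm across, 20 high; origin under its centre
- frame: Bystander: black square frame 50 by 58 by 12 mm; origin under its centre
- stone: Bystander: two-layer dressing stone 34 by 90 by 21 mm; origin under its centre
- dop: Bystander: wooden stick 12 by 122 mm lying on the bench; origin under its centre
- can: Bystander: black canister 34 mm across, 51 high; origin under its centre

How it is judged:
On the way, in this order (a step that is already met when the one before it is completed fails the run):
1. the gauge is lifted out of the rack (height (world z) of gauge_tab above 0.15 m and contact force between gauge and rack below 0.01 N), for 0.2 s.
2. the gauge pushes the collar back at least 5 mm (value of joint collar above 0.005 m and contact force between gauge and collar above 0.5 N), for 0.1 s.
At the end, for the whole second after the job is handed in: The released gauge hangs at rest: slot edge down on the shank within 2.5 mm, upright within 0.12 rad, sideways within 8 mm, graduated face outward (square within about 0.25 rad), held behind the tip by the collar, which stays pushed back over 4 mm (z of gauge_tab in the frame of hook_arm between 0.0345 and 0.04 m and x of gauge_tab in the frame of hook_arm between -0.05 and -0.034 m and x of gauge_front in the frame of hook_arm between -0.105 and -0.08 m and y of gauge_front in the frame of hook_arm between -0.014 and 0.014 m and y of gauge_tab in the frame of hook_arm between -0.008 and 0.008 m and value of joint collar above 0.004 m and angle between gauge_tab's own z axis and vertical below 0.12 rad and linear speed of gauge below 0.02 m/s); the robot touches nothing.
It fails at once if the gauge presses on the stand or its hook with more than 20 N (contact force between gauge and hook above 20 N or contact force between gauge and stand above 20 N).
It fails at once if the robot itself presses on the stand or hook with more than 15 N (contact force between any of the fingers, the arm and hook above 15 N or contact force between any of the fingers, the arm and stand above 15 N).
It fails at once if a bystander is moved by more than 20 mm (distance of any of gem_box, frame, stone, dop, can from where it was at the start of the episode above 0.02 m).
It also fails if it takes over 51 s, if anything falls off the work surface, if the arm or the gripper's body presses on something with over 40 N, if the wrist force passes 120 N, or if a joint passes its speed limit or range.

## Robot

A 6-joint arm with a two-finger parallel gripper is mounted at the origin on a cart in front of the work surface, level with it; the furniture and walls round the work are solid. World frame = base frame: x ahead of the robot, y to its left, z up, the work surface at z = 0. Lengths are in m, angles in rad, forces in N, time in s.
With the tool pointing down it reaches from about 0.375 to 0.975 m from the base axis. Payload 3.8 kg.
Tool frame: the origin (TCP) lies on the centre line of the jaws, within the pads' length; the fingertips stand 14 mm ahead of it and the grasp point (between the pads) lies 5 mm behind it; x points along the fingers, y is the direction in which the jaws open and shut, and the axes are right-handed (so a half turn about x gives the same grasp; the last joint's range is limited). The gripper opens to 85 mm and grips with 20 to 120 N. Pads are 22 mm wide; open, the fingers measure 114 mm over their backs; the gripper's body (76 mm by 85 mm) begins 54 mm behind the grasp point. The pads swing forward as they close: fully open they stand 13 mm farther back than shut.
Start: joints at [1.271, 0.264, 1.604, -0, 1.274, -0.037], TCP at [0.175, 0.652, 0.245] pointing down, gripper open.
Joint ranges: [-2.63, 2.63], [-0.94, 2.18], [0.31, 2.57], [-1.31, 4.45], [0, 2.66], [-2.55, 2.55]. Speed limits (rad/s): [2.57, 2.57, 3.14, 3.14, 3.14, 3.14].

## Interface

Orientations are given as a rotation vector (axis times angle).
In Python, from workcell import bot gives the robot as it stands.
- The arm moves only by the shell command python3 -m creep 'ROWS' [FORCE]. ROWS is JSON, a list of rows, each an object with "grip": the finger opening in cm, from 0 to 8.54; "dp": the shift along the tool's x, y, z in cm, a list of three; "rotation": the turn, a rotation vector about the tool's x, y, z in rad, a list of three. A call has 1 to 5 rows; each row is the pose to reach, as a shift and turn from the pose commanded when the call began, along the tool's axes at that moment; what a row does not reach only later rows make up. A row lasts 1/12 s, in which the tool goes at most 41.7 mm and 7.16 degrees, less where a joint would pass 70% of its speed; a pose out of reach is approached as far as the arm can. A call with a gripper value outside its range is refused whole. The fingers move at their own pace and stop on an object; FORCE is the grip in N (left out, the last holds). Time passes only in rows, so rows that repeat a pose let the fingers close. It gives the time, the measured TCP pose, the force and the opening at its end, in the units of the state.
- bot.read_state(): the state, without advancing time (a new reading comes with each control period).
- bot.read_camera(name): name is "scene" or "top" or "wrist"; returns (picture, depth): 480x640x3 uint8, red, green, blue; 480x640 float32, m along the optical axis (not along the pixel's ray), 0 where there is no reading.
- bot.get_calibration(name): a dict with "fx", "fy", "cx", "cy" (pixels), "dist" ([k1, k2, p1, p2, k3] as OpenCV has them; the pictures are not rectified), "rvec" (rotation vector, rad) and "tvec" (3), from world to camera coordinates, as OpenCV has them. Camera axes: x right, y down, z forward; pixel columns grow to the right and rows downward; lengths in m; the calibration is good to about 2 mm. A picture is of the moment at which its call begins: read the wrist's pose just before it. get_calibration takes no time and is no camera call; for the wrist camera it gives the pose at the moment of the call.
- bot.finish_job(): hands the job in, once; it reports no verdict.
The state is a dict: "time": time; "q": joint angles; "joint_vel": joint speeds; "joint_torque": joint torques, N m; "tool_pos": TCP position; "tcp_rot": TCP orientation; "wrist_force": force on the tool from outside, world axes, zero at the start; "torque": the same for the moment, N m; "width": opening from 0.0 (shut) to 1.0 (fully open).
Only numpy, scipy, OpenCV 4.12 (cv2) and the standard library are available. Lean on these libraries where they do the work, as an engineer would, in place of code of your own. Each camera call takes 0.05 s, during which the arm holds its last target.

## Working session

There is one attempt and no reset: what is moved stays moved. The work goes in short steps, Python scripts to look and compute and a shell command to move; the robot and the scene stay as the last step left them, time stands still between calls to the robot, and variables do not carry over. Pictures are saved under pics/ and viewed, and the job is handed in when it is done.

```bash
ls; mkdir -p pics; cat > h.py <<'E'
import numpy as np,cv2
from workcell import bot
from scipy.spatial.transform import Rotation as R
def snap(n,tag):
    p,d=bot.read_camera(n); c=bot.get_calibration(n)
    cv2.imwrite(f'pics/{tag}.png',p[:,:,::-1]); np.savez(f'pics/{tag}.npz',p=p,d=d,**{k:np.array(v) for k,v in c.items()})
def load(tag): return np.load(f'pics/{tag}.npz')
def K(c): return np.array([[c['fx'],0,c['cx']],[0,c['fy'],c['cy']],[0,0,1]],float)
def w(c,u,v,z=None,depth=None):
    uv=cv2.undistortPoints(np.array([[[u,v]]],float),K(c),c['dist'])[0,0]
    Rm=cv2.Rodrigues(c['rvec'])[0]; t=c['tvec'].reshape(3)
    r=Rm.T@np.array([uv[0],uv[1],1]); o=-Rm.T@t
    s=depth if depth is not None else (z-o[2])/r[2]
    return o+s*r
def cloud(c):
    d=c['d']; v,u=np.nonzero(d>0)
    uv=cv2.undistortPoints(np.stack([u,v],1).astype(float)[:,None],K(c),c['dist'])[:,0]
    Z=d[v,u]; P=np.c_[uv*Z[:,None],Z]
    Rm=cv2.Rodrigues(c['rvec'])[0]
    out=np.full(d.shape+(3,),np.nan); out[v,u]=(P-c['tvec'].reshape(3))@Rm; return out
def proj(c,P): return cv2.projectPoints(np.atleast_2d(np.array(P,float)),c['rvec'],c['tvec'],K(c),c['dist'])[0][:,0]
def crop(tag,x0,y0,x1,y1,s,out):
    i=cv2.imread(f'pics/{tag}.png')[y0:y1,x0:x1]; cv2.imwrite(f'pics/{out}.png',cv2.resize(i,None,fx=s,fy=s,interpolation=cv2.INTER_CUBIC))
E
python3 - <<'E'
from h import *
s=bot.read_state(); print(s)
for n in ['scene','top','wrist']: snap(n,n+'0')
for n in ['scene','top','wrist']:
    c=load(n+'0'); Rm=cv2.Rodrigues(c['rvec'])[0]; print(n,c['fx'],-Rm.T@c['tvec'].reshape(3),Rm[2])
E
```

```text
pics
{'time': 0.0, 'q': array([ 1.27108222e+00,  2.64762389e-01,  1.60542822e+00, -1.85922375e-05,
        1.27366829e+00, -3.69059813e-02]), 'joint_vel': array([-0.000793  ,  0.00034135,  0.001285  ,  0.00121901, -0.00037181,
        0.00039357]), 'joint_torque': array([-2.02093535e-03, -5.15125537e+01, -3.67301524e+01, -5.94144494e-04,
        1.25865592e-02, -1.86959022e-05]), 'tool_pos': array([0.17516017, 0.65113521, 0.24392648]), 'tcp_rot': array([ 0.20454626,  1.56129536, -0.20806891]), 'wrist_force': array([-0.63623774, -0.91684379,  0.40810132]), 'torque': array([-0.024594  , -0.0061303 , -0.02399522]), 'width': 0.9994624426668688}
scene 561.2752708286112 [-0.22059774 -0.45462773  0.58641912] [ 0.76258431  0.42022988 -0.49180486]
top 499.6158447301899 [ 0.32891832 -0.0759886   0.97917806] [ 0.20583244  0.02355473 -0.97830373]
wrist 387.66323499978836 [0.10670469 0.66999747 0.37342789] [ 0.26920197 -0.07484191 -0.96017133]
```

View pics/scene0.png

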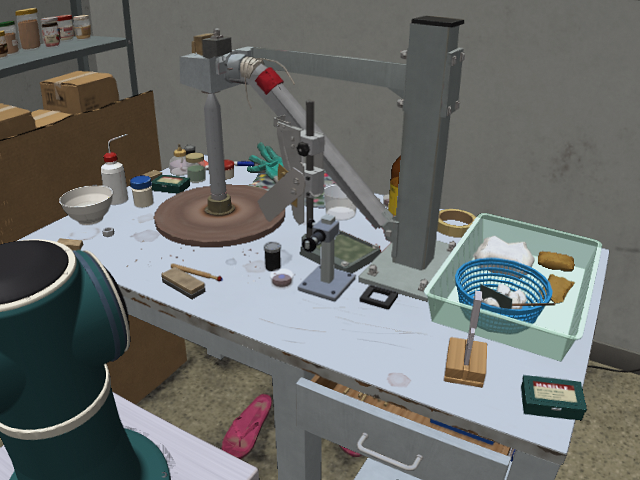

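View pics/top0.png

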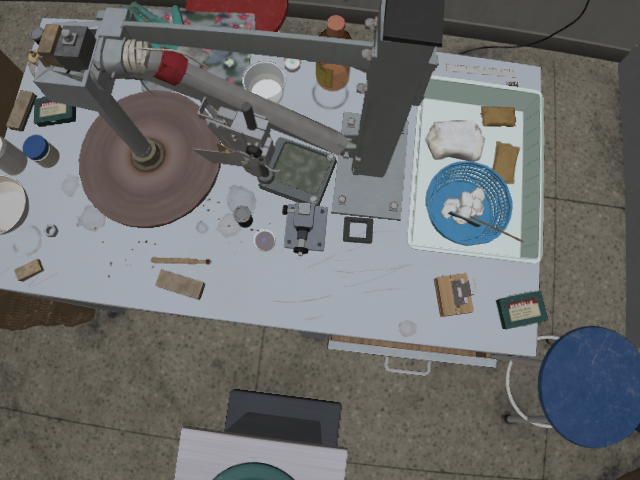

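View pics/wrist0.png

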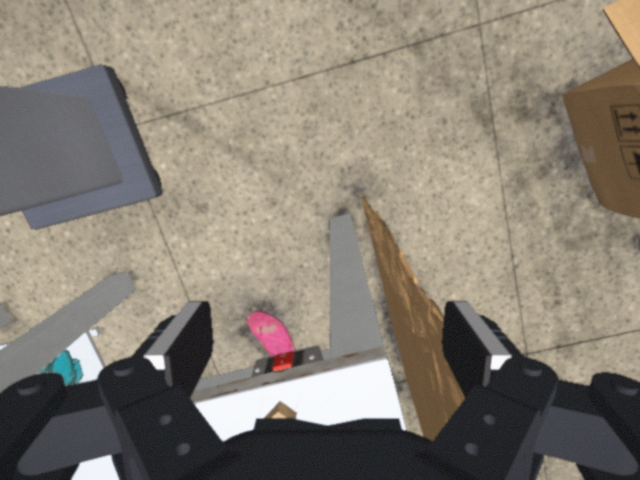

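The scene view shows the rack with the gauge at about (467,350) and the stand at (327,260). In the top view the rack is at (455,294) and the stand at (305,228). I'll enlarge both.

```bash
python3 - <<'E'
from h import *
crop('top0',420,260,500,330,8,'t_rack'); crop('top0',270,190,340,265,8,'t_stand')
crop('scene0',430,280,500,395,5,'s_rack'); crop('scene0',280,200,370,310,5,'s_stand')
a=cv2.imread('pics/s_rack.png');b=cv2.imread('pics/s_stand.png')
h=575;b=cv2.resize(b,None,fx=h/b.shape[0],fy=h/b.shape[0]);a=cv2.resize(a,None,fx=h/a.shape[0],fy=h/a.shape[0])
cv2.imwrite('pics/s_both.png',np.hstack([a,b])[:600,:800]); print(a.shape,b.shape)
E
```

```text
(575, 350, 3) (575, 470, 3)
```

View pics/t_rack.png

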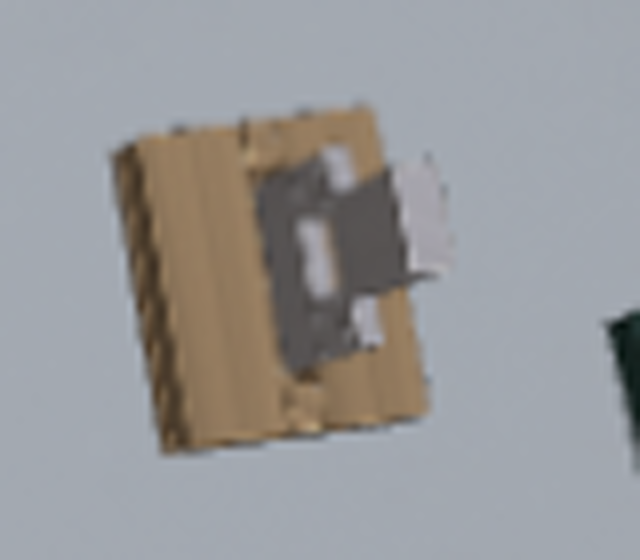

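View pics/t_stand.png

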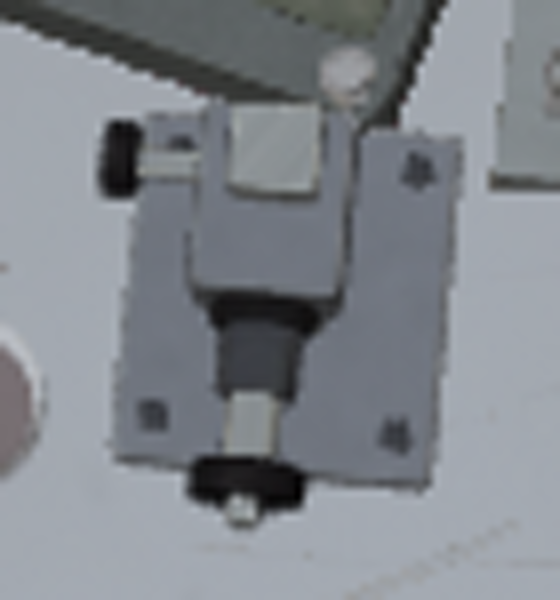

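View pics/s_both.png

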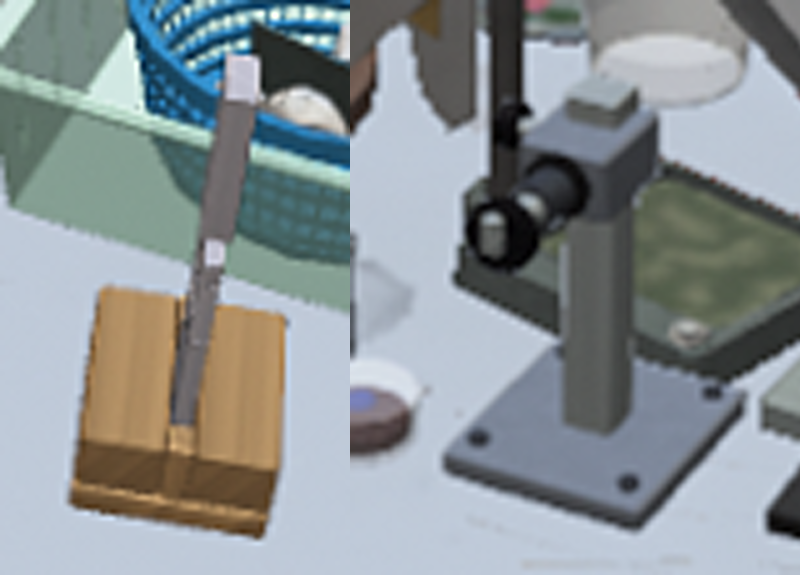

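```bash
python3 - <<'E'
from h import *
np.set_printoptions(precision=4,suppress=True)
c=load('top0')
def P(l,ox,oy,z): return np.array([w(c,ox+(u+.5)/8-.5,oy+(v+.5)/8-.5,z) for u,v in l])
r=P([(140,140),(372,105),(428,412),(185,440)],420,260,.03); print('rack',r,r.mean(0)); 
for i in range(4): d=r[(i+1)%4]-r[i]; print(np.linalg.norm(d),np.degrees(np.arctan2(d[1],d[0])))
t=P([(390,165),(430,152),(455,262),(410,275)],420,260,.14);print('tab',t,t.mean(0))
b=P([(115,460),(428,488),(460,138),(150,112)],270,190,.012);print('base',b,b.mean(0))
for i in range(4): d=b[(i+1)%4]-b[i]; print(np.linalg.norm(d),np.degrees(np.arctan2(d[1],d[0])))
p=P([(232,188),(315,195),(320,104),(235,104)],270,190,.145);print('post',p,p.mean(0))
p=P([(232,188),(315,195),(320,104),(235,104)],270,190,.157);print('post',p,p.mean(0))
s=bot.read_state(); print(R.from_rotvec(s['tcp_rot']).as_matrix())
X=cloud(c); print(X[205:240:3,300])
for n in ['scene0']:
  c2=load(n); X=cloud(c2)
  for u,v in [(467,350),(475,310),(308,242),(303,243),(330,218)]: print(u,v,X[v,u])
E
```

```text
rack [[ 0.4909 -0.292   0.03  ]
 [ 0.5062 -0.3482  0.03  ]
 [ 0.4335 -0.3668  0.03  ]
 [ 0.4202 -0.3084  0.03  ]] [ 0.4627 -0.3289  0.03  ]
0.05824622399355236 -74.836535755552
0.07502054464963744 -165.66952225273917
0.05987773415681062 102.78974106060205
0.07258178865525486 13.054694463357908
tab [[ 0.4731 -0.3214  0.14  ]
 [ 0.4769 -0.33    0.14  ]
 [ 0.4539 -0.3369  0.14  ]
 [ 0.45   -0.3273  0.14  ]] [ 0.4635 -0.3289  0.14  ]
base [[ 0.5172  0.0104  0.012 ]
 [ 0.5196 -0.0672  0.012 ]
 [ 0.6096 -0.0645  0.012 ]
 [ 0.6069  0.0138  0.012 ]] [ 0.5633 -0.0269  0.012 ]
0.07762659157200648 -88.23248747881117
0.09005604050823411 1.6695886452383308
0.07833897969205461 91.97622165293886
0.08977228114493328 -177.87637947992505
post [[ 0.5539 -0.0185  0.145 ]
 [ 0.5545 -0.0365  0.145 ]
 [ 0.575  -0.035   0.145 ]
 [ 0.5727 -0.0167  0.145 ]] [ 0.564  -0.0267  0.145 ]
post [[ 0.5506 -0.0193  0.157 ]
 [ 0.5513 -0.0371  0.157 ]
 [ 0.5714 -0.0356  0.157 ]
 [ 0.5692 -0.0175  0.157 ]] [ 0.5606 -0.0274  0.157 ]
[[-0.0006  0.2598  0.9657]
 [-0.0017  0.9657 -0.2598]
 [-1.     -0.0018 -0.0001]]
[[ 0.5679 -0.0193  0.1475]
 [ 0.5626 -0.0199  0.1471]
 [ 0.557  -0.0207  0.148 ]
 [ 0.5539 -0.0208  0.1399]
 [ 0.5502 -0.0211  0.1336]
 [ 0.5444 -0.0219  0.1351]
 [ 0.5383 -0.0228  0.1382]
 [ 0.5336 -0.0233  0.1356]
 [ 0.5291 -0.0238  0.1323]
 [ 0.5237 -0.0245  0.1324]
 [ 0.5184 -0.0252  0.1324]
 [ 0.5129 -0.0259  0.1333]]
467 350 [ 0.4421 -0.3324  0.0552]
475 310 [ 0.4499 -0.3316  0.1231]
308 242 [ 0.4867 -0.0323  0.1327]
303 243 [ 0.4893 -0.0209  0.1263]
330 218 [ 0.5616 -0.0329  0.1457]
```

```bash
cat > go.py <<'E'
import sys
from h import *
def go(x,y,z,yaw):
    s=bot.read_state(); M=R.from_rotvec(s['tcp_rot']).as_matrix(); p=s['tool_pos']
    a=np.radians(yaw); T=np.array([[0,np.cos(a),np.sin(a)],[0,np.sin(a),-np.cos(a)],[-1,0,0]])
    cy=np.degrees(np.arctan2(M[1,1],M[0,1]))
    print('t',round(s['time'],2),'p',p.round(4),'yaw',round(cy,2),'tilt',np.degrees(np.arccos(-M[2,0])).round(2),'q',s['q'].round(2),'F',s['wrist_force'].round(1),'w',round(s['width'],3))
    print('dp cm',(M.T@(np.array([x,y,z])-p)*100).round(2),'rot',R.from_matrix(M.T@T).as_rotvec().round(3))
if __name__=='__main__': go(*map(float,sys.argv[1:5]))
E
python3 go.py .42 .10 .28 12
python3 - <<'E'
from h import *
X=cloud(load('top0')); 
m=(X[...,0]>.4)&(X[...,0]<.8)&(abs(X[...,1])<.25)
for x in np.arange(.4,.8,.05): print(round(x,2),[round(float(np.nanmax(np.where((abs(X[...,0]-x)<.025)&(abs(X[...,1]-y)<.025),X[...,2],-1))),2) for y in np.arange(.2,-.25,-.05)])
E
```

```text
t 0.15 p [0.1752 0.6513 0.2442] yaw 74.94 tilt 0.1 q [ 1.27  0.26  1.61  0.    1.27 -0.04] F [ 0.  -0.1  0.1] w 0.998
dp cm [ -3.5  -46.88  37.96] rot [1.099e+00 1.000e-03 2.000e-03]
0.4 [0.03, 0.03, 0.01, 0.01, 0.01, 0.01, 0.01, 0.01, 0.01]
0.45 [0.03, 0.03, 0.01, 0.01, 0.01, 0.01, 0.01, 0.01, 0.01]
0.5 [0.01, 0.01, 0.01, 0.03, 0.14, 0.14, 0.01, 0.01, 0.01]
0.55 [0.04, 0.01, 0.06, 0.03, 0.15, 0.15, 0.02, 0.01, 0.07]
0.6 [0.04, 0.04, 0.06, 0.25, 0.16, 0.14, 0.03, 0.02, 0.07]
0.65 [0.11, 0.28, 0.28, 0.32, 0.16, 0.03, 0.03, 0.02, 0.07]
0.7 [0.38, 0.39, 0.38, 0.39, 0.38, 0.38, 0.48, 0.48, 0.48]
0.75 [0.4, 0.4, 0.4, 0.4, 0.4, 0.4, 0.48, 0.48, 0.48]
```

```bash
for i in 1; do python3 -m creep '[{"grip":8.5,"dp":[-3.5,-47,38],"rotation":[1.1,0,0]},{"grip":8.5,"dp":[-3.5,-47,38],"rotation":[1.1,0,0]},{"grip":8.5,"dp":[-3.5,-47,38],"rotation":[1.1,0,0]},{"grip":8.5,"dp":[-3.5,-47,38],"rotation":[1.1,0,0]},{"grip":8.5,"dp":[-3.5,-47,38],"rotation":[1.1,0,0]}]'; done; python3 go.py .42 .10 .28 12
```

```text
time: 0.57
tool_pos: [0.2598, 0.4597, 0.2569]
tcp_rot: [0.697, 1.456, -0.698]
wrist_force: [0.5, 0.5, 0.2]
width: 0.991
t 0.57 p [0.2598 0.4597 0.2569] yaw 38.83 tilt 0.05 q [ 1.01 -0.02  1.9  -0.    1.26  0.33] F [0.5 0.5 0.2] w 0.991
dp cm [ -2.29 -10.07  38.07] rot [0.468 0.001 0.001]
```

```bash
python3 -m creep '[{"grip":8.5,"dp":[-2.3,-10,38],"rotation":[0.46,0,0]},{"grip":8.5,"dp":[-2.3,-10,38],"rotation":[0.46,0,0]},{"grip":8.5,"dp":[-2.3,-10,38],"rotation":[0.46,0,0]},{"grip":8.5,"dp":[-2.3,-10,38],"rotation":[0.46,0,0]},{"grip":8.5,"dp":[-2.3,-10,38],"rotation":[0.46,0,0]}]'; python3 go.py .45 .04 .28 3
```

```text
time: 0.98
tool_pos: [0.3456, 0.2703, 0.2695]
tcp_rot: [1.046, 1.305, -1.046]
wrist_force: [1.0, -1.1, -0.1]
width: 0.997
t 0.98 p [0.3456 0.2703 0.2695] yaw 12.6 tilt 0.01 q [ 0.61 -0.21  2.05 -0.    1.31  0.39] F [ 1.  -1.1 -0.1] w 0.997
dp cm [-1.05  5.17 24.75] rot [ 0.168 -0.    -0.   ]
```

```bash
python3 -m creep '[{"grip":8.5,"dp":[-1,5.2,24.7],"rotation":[0.17,0,0]},{"grip":8.5,"dp":[-1,5.2,24.7],"rotation":[0.17,0,0]},{"grip":8.5,"dp":[-1,5.2,24.7],"rotation":[0.17,0,0]},{"grip":8.5,"dp":[-1,5.2,24.7],"rotation":[0.17,0,0]},{"grip":8.5,"dp":[-1,5.2,24.7],"rotation":[0.17,0,0]}]';python3 -m creep '[{"grip":8.5,"dp":[0,1,4],"rotation":[0,0,0]},{"grip":8.5,"dp":[0,1,4],"rotation":[0,0,0]},{"grip":8.5,"dp":[0,1,4],"rotation":[0,0,0]}]'; python3 go.py .46 .02 .25 3; python3 - <<'E'
from h import *
snap('wrist','w1')
E
```

```text
time: 1.4
tool_pos: [0.4325, 0.081, 0.2779]
tcp_rot: [1.17, 1.233, -1.17]
wrist_force: [1.6, 0.9, -0.6]
width: 0.996
time: 1.65
tool_pos: [0.4447, 0.0415, 0.2775]
tcp_rot: [1.174, 1.232, -1.175]
wrist_force: [-0.4, 0.6, -0.0]
width: 0.993
t 1.65 p [0.4447 0.0415 0.2775] yaw 2.72 tilt 0.04 q [ 0.04 -0.2   2.02  0.    1.32 -0.01] F [-0.4  0.6 -0. ] w 0.993
dp cm [2.75 1.43 2.22] rot [-0.005 -0.     0.001]
```

View pics/w1.png

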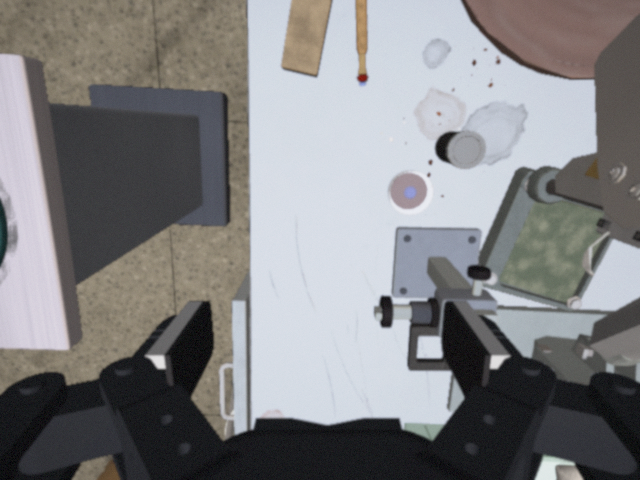

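The wrist view shows the hook at about (378–440, 312), with the collar at (386,312) and the base at (437,262).

```bash
python3 - <<'E'
from h import *
np.set_printoptions(precision=4,suppress=True,linewidth=150)
crop('w1',360,215,500,325,5,'w1c')
c=load('w1');X=cloud(c)
for v in (306,309,312,315,318): print(v,[tuple(X[v,u].round(4)) for u in (379,386,397,402,407)])
print(X[205,425],X[240,425])
E
```

```text
306 [(np.float64(0.4893), np.float64(-0.025), np.float64(0.1212)), (np.float64(0.493), np.float64(-0.0195), np.float64(0.1318)), (np.float64(0.5032), np.float64(-0.023), np.float64(0.1239)), (np.float64(0.5071), np.float64(-0.0225), np.float64(0.1244)), (np.float64(0.5109), np.float64(-0.0219), np.float64(0.1251))]
309 [(np.float64(0.4887), np.float64(-0.0251), np.float64(0.1263)), (np.float64(nan), np.float64(nan), np.float64(nan)), (np.float64(0.503), np.float64(-0.0245), np.float64(0.1261)), (np.float64(0.507), np.float64(-0.0243), np.float64(0.1261)), (np.float64(nan), np.float64(nan), np.float64(nan))]
312 [(np.float64(0.4881), np.float64(-0.0252), np.float64(0.1313)), (np.float64(0.4929), np.float64(-0.0234), np.float64(0.1344)), (np.float64(0.5028), np.float64(-0.0261), np.float64(0.128)), (np.float64(0.5068), np.float64(-0.0259), np.float64(0.1281)), (np.float64(0.5108), np.float64(-0.0258), np.float64(0.1278))]
315 [(np.float64(0.4879), np.float64(-0.0266), np.float64(0.1336)), (np.float64(0.4932), np.float64(-0.0259), np.float64(0.1344)), (np.float64(0.5031), np.float64(-0.0288), np.float64(0.128)), (np.float64(0.5068), np.float64(-0.028), np.float64(0.1291)), (np.float64(0.511), np.float64(-0.0284), np.float64(0.1279))]
318 [(np.float64(0.4882), np.float64(-0.0294), np.float64(0.1332)), (np.float64(0.4931), np.float64(-0.0278), np.float64(0.1358)), (np.float64(0.5034), np.float64(-0.0315), np.float64(0.1277)), (np.float64(0.5075), np.float64(-0.0316), np.float64(0.1272)), (np.float64(0.5112), np.float64(-0.0307), np.float64(0.1285))]
[0.543  0.0403 0.021 ] [0.5504 0.0005 0.0102]
```

View pics/w1c.png

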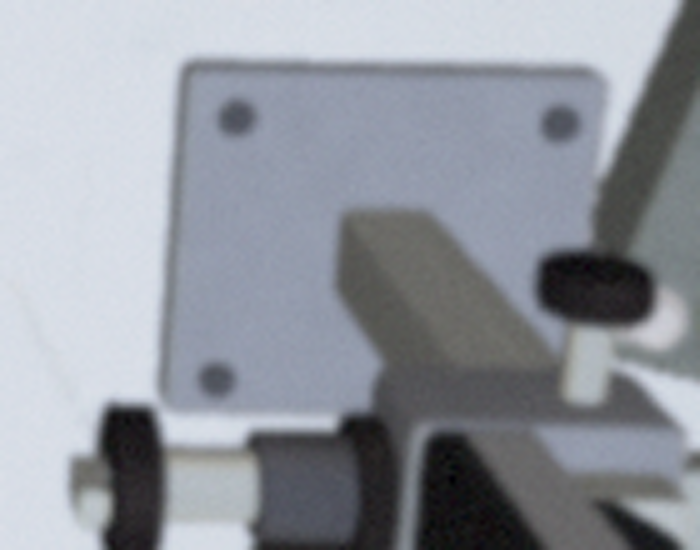

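```bash
python3 go.py .47 -.22 .25 14;
```

```text
t 1.7 p [0.4442 0.043  0.2774] yaw 2.87 tilt 0.07 q [ 0.04 -0.2   2.02  0.    1.32 -0.01] F [-0.5 -0.4  0.6] w 0.992
dp cm [ 2.72  1.26 26.39] rot [-0.194 -0.001  0.001]
```

```bash
python3 -m creep '[{"grip":8.5,"dp":[1,1.2,26],"rotation":[-0.19,0,0]},{"grip":8.5,"dp":[1,1.2,26],"rotation":[-0.19,0,0]},{"grip":8.5,"dp":[1,1.2,26],"rotation":[-0.19,0,0]},{"grip":8.5,"dp":[1,1.2,26],"rotation":[-0.19,0,0]},{"grip":8.5,"dp":[2.7,1.2,26],"rotation":[-0.19,0,0]}]';python3 -m creep '[{"grip":8.5,"dp":[1.7,-1,5.5],"rotation":[0,0,0]},{"grip":8.5,"dp":[1.7,-1,5.5],"rotation":[0,0,0]},{"grip":8.5,"dp":[1.7,-1,5.5],"rotation":[0,0,0]}]'; python3 go.py .4633 -.329 .25 -76; python3 - <<'E'
from h import *
snap('wrist','w2')
E
```

```text
time: 2.12
tool_pos: [0.4655, -0.1559, 0.2645]
tcp_rot: [1.026, 1.313, -1.024]
wrist_force: [1.2, -0.4, 0.9]
width: 0.995
time: 2.37
tool_pos: [0.4676, -0.2127, 0.2442]
tcp_rot: [1.028, 1.317, -1.03]
wrist_force: [-0.7, -0.0, -0.9]
width: 0.998
t 2.37 p [ 0.4676 -0.2127  0.2442] yaw 13.87 tilt 0.17 q [-0.48 -0.04  1.94 -0.    1.24 -0.72] F [-0.7 -0.  -0.9] w 0.998
dp cm [-0.59 -3.21 11.18] rot [1.569e+00 1.000e-03 3.000e-03]
```

View pics/w2.png

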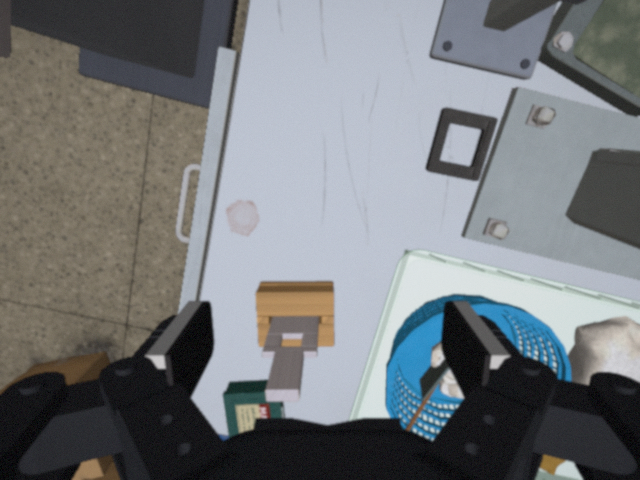

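```bash
python3 - <<'E'
from h import *
crop('w2',235,270,355,410,4,'w2c')
i=cv2.imread('pics/w2c.png');cv2.imwrite('pics/w2c.png',cv2.convertScaleAbs(i,alpha=1.4))
E
```

```text
(no output)
```

View pics/w2c.png

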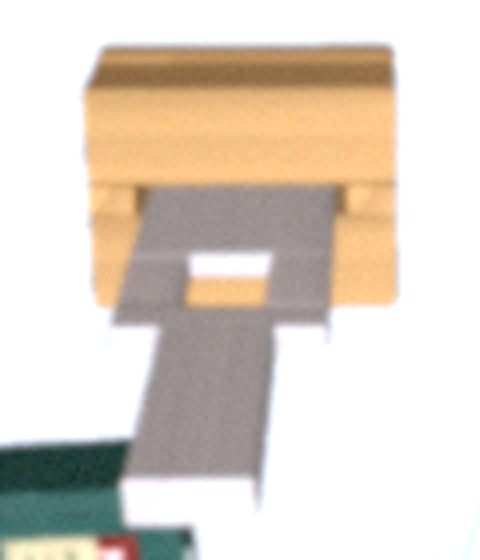

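```bash
python3 go.py .50 -.45 .26 -76; python3 -m creep '[{"grip":8.5,"dp":[-1.5,-2.5,24],"rotation":[1.57,0,0]},{"grip":8.5,"dp":[-1.5,-2.5,24],"rotation":[1.57,0,0]},{"grip":8.5,"dp":[-1.5,-2.5,24],"rotation":[1.57,0,0]},{"grip":8.5,"dp":[-1.5,-2.5,24],"rotation":[1.57,0,0]},{"grip":8.5,"dp":[-1.5,-2.5,24],"rotation":[1.57,0,0]}]'; python3 go.py .5 -.45 .26 -76
```

```text
t 2.42 p [ 0.4677 -0.2111  0.2449] yaw 13.91 tilt 0.16 q [-0.47 -0.04  1.94  0.    1.24 -0.72] F [-0.7  0.3  0.6] w 0.995
dp cm [-1.56 -2.61 23.96] rot [ 1.569 -0.     0.003]
time: 2.83
tool_pos: [0.4987, -0.4164, 0.2599]
tcp_rot: [1.487, 1.002, -1.485]
wrist_force: [1.0, 0.8, 0.7]
width: 0.995
t 2.83 p [ 0.4987 -0.4164  0.2599] yaw -22.02 tilt 0.07 q [-0.73  0.21  1.65  0.    1.29 -0.35] F [1.  0.8 0.7] w 0.995
dp cm [-0.01  1.38  3.07] rot [ 0.942 -0.001 -0.   ]
```

```bash
python3 -m creep '[{"grip":8.5,"dp":[0,1.4,3],"rotation":[0.94,0,0]},{"grip":8.5,"dp":[0,1.4,3],"rotation":[0.94,0,0]},{"grip":8.5,"dp":[0,1.4,3],"rotation":[0.94,0,0]},{"grip":8.5,"dp":[0,1.4,3],"rotation":[0.94,0,0]},{"grip":8.5,"dp":[0,1.4,3],"rotation":[0.94,0,0]}]';python3 -m creep '[{"grip":8.5,"dp":[0,0,0],"rotation":[0.31,0,0]},{"grip":8.5,"dp":[0,0,0],"rotation":[0.31,0,0]},{"grip":8.5,"dp":[0,0,0],"rotation":[0.31,0,0]}]'; python3 go.py .4633 -.329 .25 -76; python3 - <<'E'
from h import *
snap('wrist','w3')
E
```

```text
time: 3.25
tool_pos: [0.5005, -0.448, 0.2594]
tcp_rot: [1.905, 0.549, -1.904]
wrist_force: [0.4, -0.3, 0.0]
width: 0.996
time: 3.5
tool_pos: [0.5007, -0.4476, 0.2597]
tcp_rot: [2.088, 0.265, -2.087]
wrist_force: [-0.1, 0.1, 0.1]
width: 0.997
t 3.5 p [ 0.5007 -0.4476  0.2597] yaw -75.58 tilt 0.06 q [-0.77  0.25  1.6   0.    1.3   0.55] F [-0.1  0.1  0.1] w 0.997
dp cm [  0.97 -12.41   0.67] rot [ 0.007 -0.001  0.001]
```

View pics/w3.png

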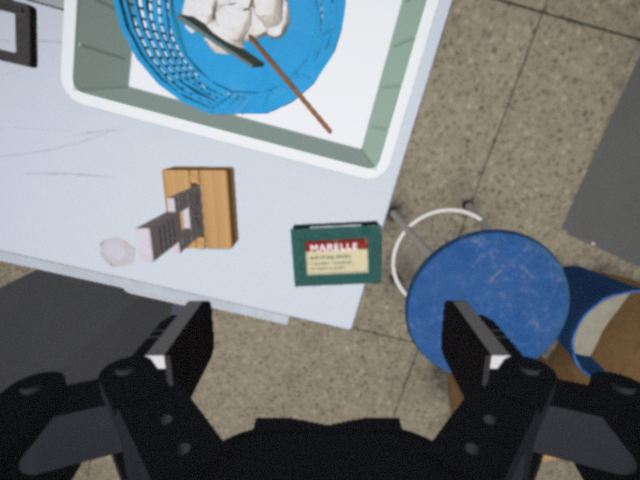

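```bash
python3 - <<'E'
from h import *
crop('w3',120,155,250,275,6,'w3c')
i=cv2.imread('pics/w3c.png');cv2.imwrite('pics/w3c.png',cv2.convertScaleAbs(i,alpha=1.3)[:600])
E
```

```text
(no output)
```

View pics/w3c.png

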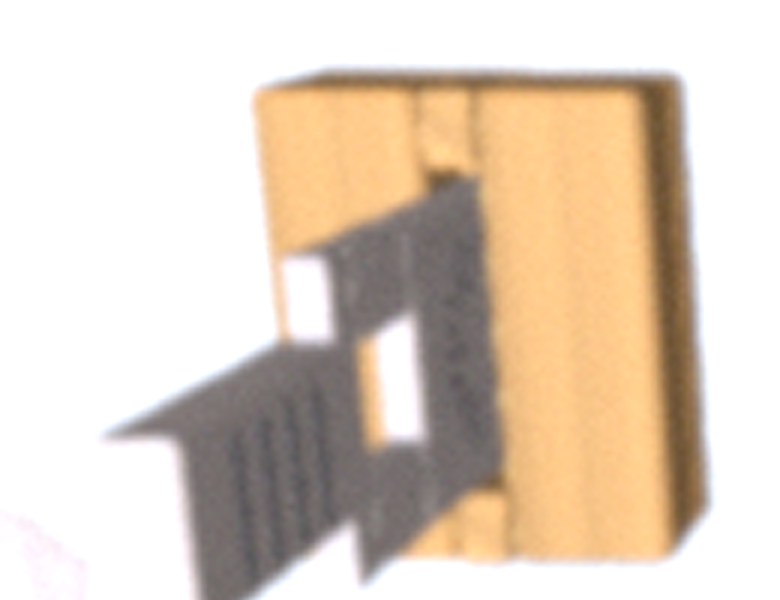

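```bash
python3 - <<'E'
from h import *
cl=cv2.createCLAHE(4,(2,2))
def f(t,x0,y0,x1,y1):
    g=cv2.imread(f'pics/{t}.png',0)[y0:y1,x0:x1].astype(float)
    g=np.clip((g-40)*255/110,0,255).astype(np.uint8)
    return cv2.resize(g,(390,560),interpolation=cv2.INTER_CUBIC)
cv2.imwrite('pics/cmp.png',np.hstack([f('w2',250,305,335,400),f('w3',135,180,210,262)]))
E
```

```text
(no output)
```

View pics/cmp.png

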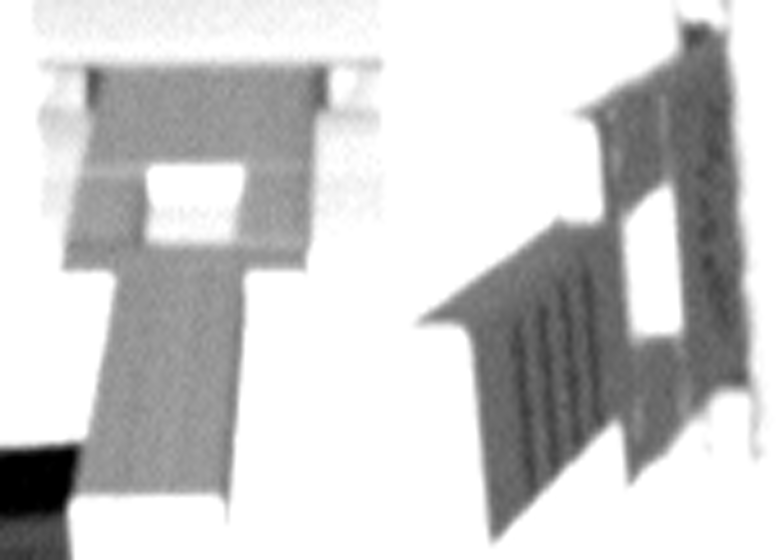

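The ticks and ribs appear only on the -y face (w3), and the +y face (w2) is plain. So gauge x points at yaw ≈104°, and I must grip with tool-y at yaw ≈104° (q6 ≈ -139°).

```bash
python3 go.py .4633 -.329 .25 13; python3 -m creep '[{"grip":8.5,"dp":[0,-12.4,0.7],"rotation":[-1.55,0,0]},{"grip":8.5,"dp":[0,-12.4,0.7],"rotation":[-1.55,0,0]},{"grip":8.5,"dp":[0,-12.4,0.7],"rotation":[-1.55,0,0]},{"grip":8.5,"dp":[0,-12.4,0.7],"rotation":[-1.55,0,0]},{"grip":8.5,"dp":[0,-12.4,0.7],"rotation":[-1.55,0,0]}]'
for i in 1; do python3 -m creep '[{"grip":8.5,"dp":[0,0,0],"rotation":[-0.62,0,0]},{"grip":8.5,"dp":[0,0,0],"rotation":[-0.62,0,0]},{"grip":8.5,"dp":[0,0,0],"rotation":[-0.62,0,0]},{"grip":8.5,"dp":[0,0,0],"rotation":[-0.62,0,0]},{"grip":8.5,"dp":[0,0,0],"rotation":[-0.62,0,0]}]'; done; python3 go.py .4633 -.329 .25 103.8
```

```text
t 3.55 p [ 0.5006 -0.4476  0.2597] yaw -75.59 tilt 0.06 q [-0.77  0.25  1.6   0.    1.3   0.55] F [ 0.4  0.4 -1.2] w 0.997
dp cm [  0.97 -12.42   0.66] rot [-1.546e+00 -1.000e-03 -0.000e+00]
time: 3.97
tool_pos: [0.4608, -0.3275, 0.2591]
tcp_rot: [1.69, 0.809, -1.689]
wrist_force: [0.0, -1.1, 0.0]
width: 0.996
time: 4.38
tool_pos: [0.4618, -0.3301, 0.2596]
tcp_rot: [1.255, 1.179, -1.253]
wrist_force: [-0.6, -0.7, 0.1]
width: 1.001
t 4.38 p [ 0.4618 -0.3301  0.2596] yaw -3.5 tilt 0.05 q [-0.66  0.05  1.82  0.    1.27 -0.6 ] F [-0.6 -0.7  0.1] w 1.001
dp cm [ 0.96  0.14 -0.11] rot [-1.873e+00  0.000e+00 -1.000e-03]
```

```bash
python3 -m creep '[{"grip":8.5,"dp":[0,0,0],"rotation":[-0.7,0,0]},{"grip":8.5,"dp":[0,0,0],"rotation":[-0.7,0,0]},{"grip":8.5,"dp":[0,0,0],"rotation":[-0.7,0,0]},{"grip":8.5,"dp":[0,0,0],"rotation":[-0.7,0,0]},{"grip":8.5,"dp":[0,0,0],"rotation":[-0.7,0,0]}]'
python3 -m creep '[{"grip":8.5,"dp":[0,0,0],"rotation":[-0.62,0,0]},{"grip":8.5,"dp":[0,0,0],"rotation":[-0.62,0,0]},{"grip":8.5,"dp":[0,0,0],"rotation":[-0.62,0,0]},{"grip":8.5,"dp":[0,0,0],"rotation":[-0.62,0,0]},{"grip":8.5,"dp":[0,0,0],"rotation":[-0.62,0,0]}]'; python3 go.py .4633 -.329 .25 103.8
```

```text
time: 4.8
tool_pos: [0.4618, -0.33, 0.2596]
tcp_rot: [0.785, 1.424, -0.784]
wrist_force: [0.3, 0.4, 0.5]
width: 0.996
time: 5.22
tool_pos: [0.4618, -0.3301, 0.2596]
tcp_rot: [0.304, 1.549, -0.303]
wrist_force: [0.1, -0.3, -0.3]
width: 0.998
t 5.22 p [ 0.4618 -0.3301  0.2596] yaw 67.83 tilt 0.05 q [-0.66  0.05  1.82  0.    1.27 -1.85] F [ 0.1 -0.3 -0.3] w 0.998
dp cm [0.96 0.15 0.1 ] rot [-0.628  0.001 -0.001]
```

```bash
python3 -m creep '[{"grip":8.5,"dp":[0,0.15,0.1],"rotation":[-0.628,0,0]},{"grip":8.5,"dp":[0,0.15,0.1],"rotation":[-0.628,0,0]},{"grip":8.5,"dp":[0,0.15,0.1],"rotation":[-0.628,0,0]},{"grip":8.5,"dp":[0,0.15,0.1],"rotation":[-0.628,0,0]},{"grip":8.5,"dp":[0,0.15,0.1],"rotation":[-0.628,0,0]}]'
python3 -m creep '[{"grip":8.5,"dp":[0,0,0],"rotation":[0,0,0]},{"grip":8.5,"dp":[0,0,0],"rotation":[0,0,0]}]'
python3 go.py .4633 -.329 .25 103.8; python3 - <<'E'
from h import *
snap('wrist','w4')
E
```

```text
time: 5.63
tool_pos: [0.4633, -0.3291, 0.2595]
tcp_rot: [-0.187, 1.562, 0.187]
wrist_force: [-0.5, -1.1, -0.8]
width: 0.995
time: 5.8
tool_pos: [0.463, -0.3298, 0.2594]
tcp_rot: [-0.178, 1.563, 0.178]
wrist_force: [-0.4, 0.3, 0.5]
width: 0.999
t 5.8 p [ 0.463  -0.3298  0.2594] yaw 103.01 tilt 0.03 q [-0.66  0.05  1.82  0.    1.27 -2.46] F [-0.4  0.3  0.5] w 0.999
dp cm [0.94 0.07 0.04] rot [-0.014  0.001 -0.   ]
```

View pics/w4.png

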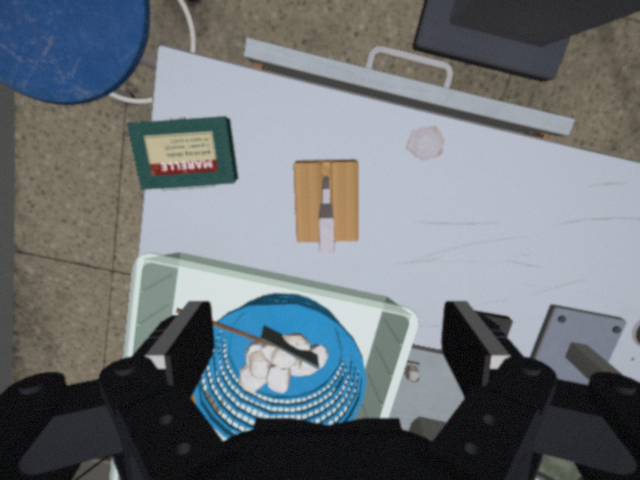

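```bash
python3 - <<'E'
from h import *
crop('w4',285,150,370,260,5,'w4c')
E
```

```text
(no output)
```

View pics/w4c.png

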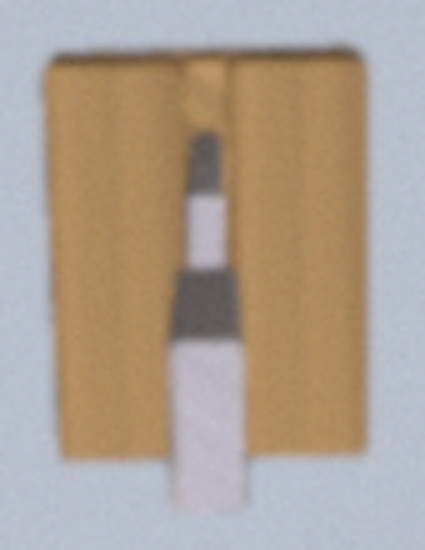

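```bash
python3 - <<'E'
from h import *
np.set_printoptions(precision=4,suppress=True)
c=load('w4')
def P(l,z): return np.array([w(c,285+(u+.5)/5-.5,150+(v+.5)/5-.5,z) for u,v in l])
for nm,l,z in [('tab',[(170,340),(242,340),(245,508),(173,512)],.14),('rack',[(50,62),(362,60),(367,455),(62,460)],.03)]:
    r=P(l,z); print(nm,r.mean(0))
    for i in range(4): d=r[(i+1)%4]-r[i]; print(np.linalg.norm(d),np.degrees(np.arctan2(d[1],d[0])))
X=cloud(c); print(X[230:248:3,326])
E
```

```text
tab [ 0.4629 -0.331   0.14  ]
0.009477463220039043 103.01426742756381
0.023286180955555624 14.236619684343129
0.009739502427033666 -73.63384853760539
0.023851656250677547 -166.3818785036843
rack [ 0.4628 -0.3309  0.03  ]
0.05683486426308505 103.36967702459977
0.07517718526190718 14.98803465592478
0.05894307095211492 -76.00171180305573
0.07579387184587257 -166.61634686729224
[[ 0.4597 -0.3318  0.1402]
 [ 0.4615 -0.3314  0.1409]
 [ 0.4633 -0.331   0.1415]
 [ 0.4658 -0.3304  0.1398]
 [ 0.4678 -0.3299  0.1401]
 [ 0.4697 -0.3295  0.1406]]
```

```bash
python3 -m creep '[{"grip":5,"dp":[3,0,0],"rotation":[-0.014,0,0]},{"grip":5,"dp":[6,0,0],"rotation":[-0.014,0,0]},{"grip":5,"dp":[9,0,0],"rotation":[-0.014,0,0]},{"grip":5,"dp":[9,0,0],"rotation":[-0.014,0,0]},{"grip":5,"dp":[9,0,0],"rotation":[-0.014,0,0]}]' 40; python3 go.py .463 -.330 .110 103.8; python3 - <<'E'
from h import *
snap('wrist','w5')
E
```

```text
time: 6.27
tool_pos: [0.4611, -0.3301, 0.1674]
tcp_rot: [-0.186, 1.566, 0.192]
wrist_force: [0.1, 0.4, 0.9]
width: 0.583
t 6.27 p [ 0.4611 -0.3301  0.1674] yaw 103.77 tilt 0.28 q [-0.67  0.13  1.92  0.    1.1  -2.48] F [0.1 0.4 0.9] w 0.583
dp cm [ 5.74 -0.06  0.2 ] rot [-0.    -0.003 -0.004]
```

View pics/w5.png

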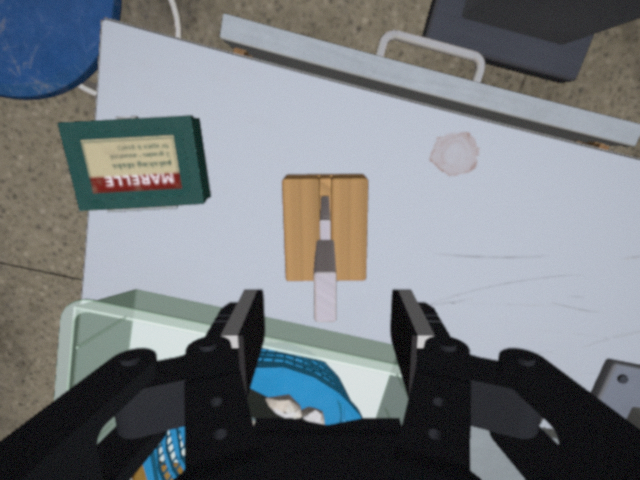

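Fingers straddle the tab squarely (tab top at about (325,297), midway between fingers at 250 and 405). I'll descend the rest and close.

```bash
python3 -m creep '[{"grip":5,"dp":[2,0,0.1],"rotation":[0,0,0]},{"grip":5,"dp":[4,0,0.2],"rotation":[0,0,0]},{"grip":5,"dp":[5.5,0,0.2],"rotation":[0,0,0]},{"grip":5,"dp":[5.7,0,0.2],"rotation":[0,0,0]},{"grip":5,"dp":[5.7,0,0.2],"rotation":[0,0,0]}]' 40; python3 go.py .463 -.330 .110 103.8
```

```text
time: 6.73
tool_pos: [0.4649, -0.3315, 0.1134]
tcp_rot: [-0.19, 1.561, 0.188]
wrist_force: [-0.4, 0.1, -0.2]
width: 0.586
t 6.73 p [ 0.4649 -0.3315  0.1134] yaw 103.8 tilt 0.08 q [-0.66  0.19  1.96  0.    1.   -2.47] F [-0.4  0.1 -0.2] w 0.586
dp cm [ 0.34  0.2  -0.15] rot [-0.     0.001  0.001]
```

```bash
python3 -m creep '[{"grip":5,"dp":[0.3,0.1,-0.1],"rotation":[0,0,0]},{"grip":3,"dp":[0.3,0.1,-0.1],"rotation":[0,0,0]},{"grip":1.5,"dp":[0.3,0.1,-0.1],"rotation":[0,0,0]},{"grip":0.5,"dp":[0.3,0.1,-0.1],"rotation":[0,0,0]},{"grip":0.5,"dp":[0.3,0.1,-0.1],"rotation":[0,0,0]}]' 80; python3 -m creep '[{"grip":0.5,"dp":[0,0,0],"rotation":[0,0,0]},{"grip":0.5,"dp":[0,0,0],"rotation":[0,0,0]},{"grip":0.5,"dp":[0,0,0],"rotation":[0,0,0]}]' ; python3 go.py .463 -.330 .110 103.8
```

```text
time: 7.15
tool_pos: [0.4636, -0.3309, 0.1103]
tcp_rot: [-0.19, 1.561, 0.188]
wrist_force: [1.1, -0.1, 5.0]
width: 0.104
time: 7.4
tool_pos: [0.4636, -0.3309, 0.1102]
tcp_rot: [-0.19, 1.561, 0.188]
wrist_force: [-0.0, 1.2, 6.8]
width: 0.105
t 7.4 p [ 0.4636 -0.3309  0.1102] yaw 103.81 tilt 0.11 q [-0.66  0.19  1.96  0.    0.99 -2.48] F [-0.   1.2  6.8] w 0.105
dp cm [ 0.02  0.1  -0.04] rot [0.    0.001 0.001]
```

```bash
python3 -m creep '[{"grip":0.5,"dp":[-1,0,0],"rotation":[0,0,0]},{"grip":0.5,"dp":[-2.5,0,0],"rotation":[0,0,0]},{"grip":0.5,"dp":[-5,0,0],"rotation":[0,0,0]},{"grip":0.5,"dp":[-8,0,0],"rotation":[0,0,0]},{"grip":0.5,"dp":[-12,0,0],"rotation":[0,0,0]}]'; python3 -m creep '[{"grip":0.5,"dp":[-4,0,0],"rotation":[0,0,0]},{"grip":0.5,"dp":[-4,0,0],"rotation":[0,0,0]},{"grip":0.5,"dp":[-4,0,0],"rotation":[0,0,0]},{"grip":0.5,"dp":[-4,0,0],"rotation":[0,0,0]}]'; python3 go.py .40 -.10 .26 2;python3 - <<'E'
from h import *
snap('wrist','w6');snap('scene','s6')
crop('s6',420,180,560,330,4,'s6c')
E
```

```text
time: 7.82
tool_pos: [0.4608, -0.3288, 0.227]
tcp_rot: [-0.185, 1.568, 0.193]
wrist_force: [0.0, -0.6, -1.9]
width: 0.107
time: 8.15
tool_pos: [0.4625, -0.3301, 0.2687]
tcp_rot: [-0.189, 1.563, 0.19]
wrist_force: [-0.0, -0.3, -0.6]
width: 0.108
t 8.15 p [ 0.4625 -0.3301  0.2687] yaw 103.82 tilt 0.04 q [-0.66  0.05  1.81 -0.    1.29 -2.48] F [-0.  -0.3 -0.6] w 0.108
dp cm [ 0.88 23.83 -0.57] rot [ 1.777e+00 -1.000e-03  0.000e+00]
```

View pics/w6.png

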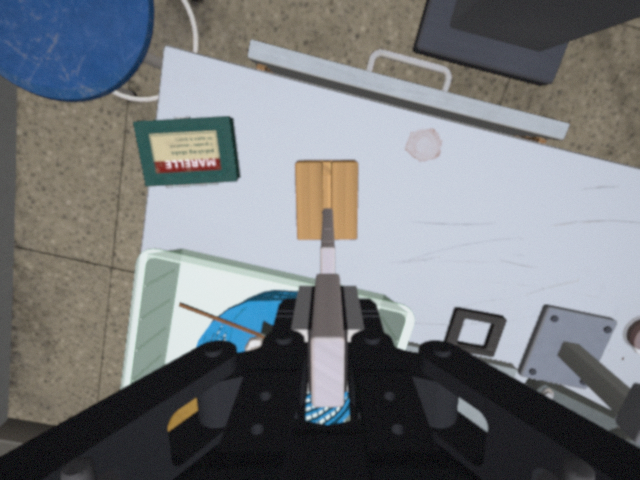

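View pics/s6.png

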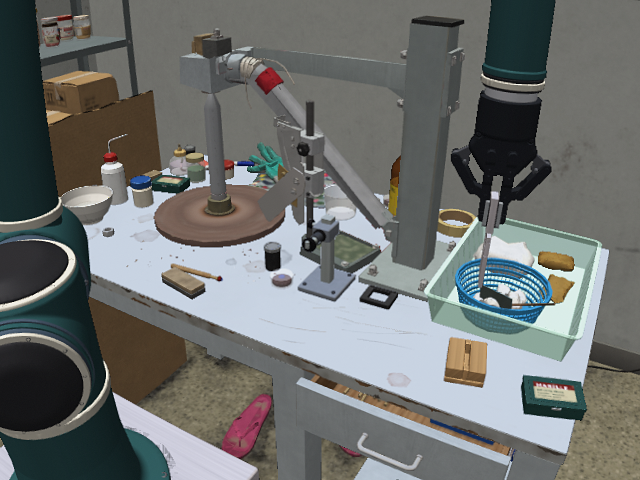

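```bash
python3 go.py .40 -.03 .265 2; python3 -m creep '[{"grip":0.5,"dp":[0.3,30,1],"rotation":[1.77,0,0]},{"grip":0.5,"dp":[0.3,30,1],"rotation":[1.77,0,0]},{"grip":0.5,"dp":[0.3,30,1],"rotation":[1.77,0,0]},{"grip":0.5,"dp":[0.3,30,1],"rotation":[1.77,0,0]},{"grip":0.5,"dp":[0.3,30,1],"rotation":[1.77,0,0]}]'; python3 go.py .40 -.03 .265 2
```

```text
t 8.25 p [ 0.4617 -0.3294  0.2666] yaw 103.82 tilt 0.26 q [-0.66  0.05  1.81 -0.    1.29 -2.48] F [ 0.3  0.2 -1.1] w 0.106
dp cm [ 0.26 30.55  1.16] rot [ 1.777 -0.005 -0.   ]
time: 8.67
tool_pos: [0.4195, -0.1311, 0.2645]
tcp_rot: [0.291, 1.556, -0.289]
wrist_force: [0.2, -0.6, -0.6]
width: 0.106
t 8.67 p [ 0.4195 -0.1311  0.2645] yaw 68.82 tilt 0.27 q [-0.36 -0.21  2.05  0.    1.3  -1.56] F [ 0.2 -0.6 -0.6] w 0.106
dp cm [-0.02  8.72 -5.47] rot [ 1.166 -0.004  0.003]
```

```bash
python3 -m creep '[{"grip":0.5,"dp":[0,8.7,-5.5],"rotation":[1.166,0,0]},{"grip":0.5,"dp":[0,8.7,-5.5],"rotation":[1.166,0,0]},{"grip":0.5,"dp":[0,8.7,-5.5],"rotation":[1.166,0,0]},{"grip":0.5,"dp":[0,8.7,-5.5],"rotation":[1.166,0,0]},{"grip":0.5,"dp":[0,8.7,-5.5],"rotation":[1.166,0,0]}]';python3 -m creep '[{"grip":0.5,"dp":[0,0,0],"rotation":[0.55,0,0]},{"grip":0.5,"dp":[0,0,0],"rotation":[0.55,0,0]},{"grip":0.5,"dp":[0,0,0],"rotation":[0.55,0,0]},{"grip":0.5,"dp":[0,0,0],"rotation":[0.55,0,0]},{"grip":0.5,"dp":[0,0,0],"rotation":[0.55,0,0]}]'; python3 go.py .42 -.03 .24 2
```

```text
time: 9.08
tool_pos: [0.3992, -0.0303, 0.2648]
tcp_rot: [0.74, 1.445, -0.742]
wrist_force: [-0.3, -0.7, -0.8]
width: 0.108
time: 9.5
tool_pos: [0.3997, -0.0321, 0.2647]
tcp_rot: [1.157, 1.245, -1.162]
wrist_force: [-0.2, 0.2, -0.7]
width: 0.11
t 9.5 p [ 0.3997 -0.0321  0.2647] yaw 3.92 tilt 0.27 q [-0.14 -0.29  2.11 -0.    1.32 -0.21] F [-0.2  0.2 -0.7] w 0.11
dp cm [ 2.46  2.05 -0.07] rot [ 0.034 -0.001  0.005]
```

```bash
python3 -m creep '[{"grip":0.5,"dp":[0.5,3,-0.5],"rotation":[0.034,0,0.005]},{"grip":0.5,"dp":[1.4,6,-0.5],"rotation":[0.034,0,0.005]},{"grip":0.5,"dp":[1.4,6.3,-0.5],"rotation":[0.034,0,0.005]},{"grip":0.5,"dp":[1.4,6.3,-0.5],"rotation":[0.034,0,0.005]},{"grip":0.5,"dp":[1.4,6.3,-0.5],"rotation":[0.034,0,0.005]}]'; python3 go.py .465 -.029 .25 1.9; python3 - <<'E'
from h import *
snap('wrist','w7');snap('scene','s7')
crop('s7',270,170,370,310,4,'s7c')
E
```

```text
time: 9.92
tool_pos: [0.4621, -0.0226, 0.2511]
tcp_rot: [1.18, 1.228, -1.179]
wrist_force: [0.0, -0.6, -1.0]
width: 0.106
t 9.92 p [ 0.4621 -0.0226  0.2511] yaw 2.31 tilt 0.04 q [-0.1  -0.15  2.03  0.    1.26 -0.14] F [ 0.  -0.6 -1. ] w 0.106
dp cm [0.11 0.27 0.65] rot [ 0.007 -0.001 -0.   ]
```

View pics/w7.png

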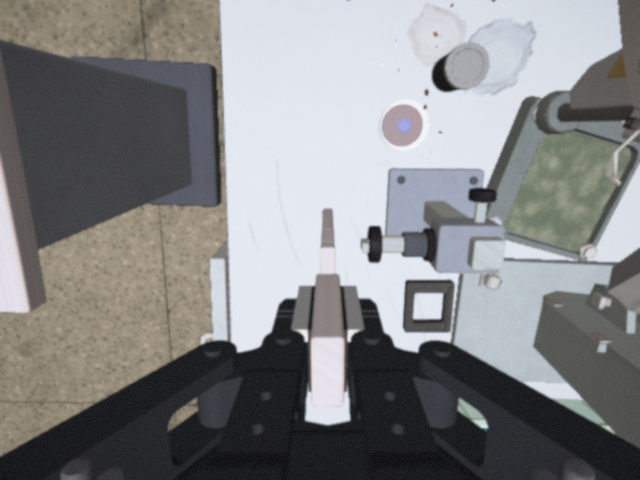

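View pics/s7c.png

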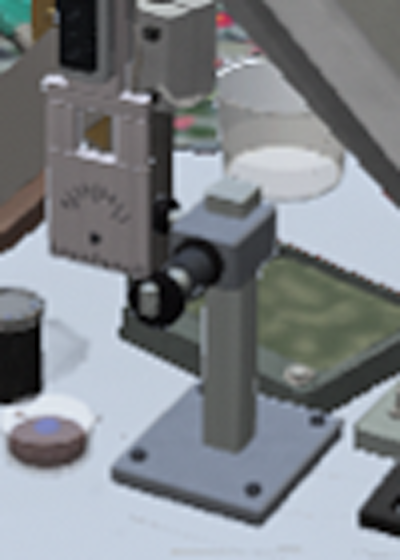

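```bash
python3 - <<'E'
from h import *
np.set_printoptions(precision=4,suppress=True,linewidth=150)
crop('w7',310,200,450,300,5,'w7c')
c=load('w7');X=cloud(c)
for v in range(236,252,2): print(v,*[X[v,u].round(4) for u in (363,365,367,388,393,398)])
E
```

```text
236 [ 0.5005 -0.0598  0.0009] [ 0.5026 -0.0598  0.0008] [ 0.4913 -0.0284  0.1114] [ 0.504  -0.0238  0.1254] [ 0.5076 -0.0239  0.1245] [ 0.511  -0.0237  0.1247]
238 [ 0.4874 -0.027   0.1216] [ 0.4888 -0.0268  0.122 ] [ 0.4901 -0.0267  0.1224] [ 0.5039 -0.0248  0.1268] [ 0.5072 -0.0245  0.1276] [ 0.5109 -0.0248  0.126 ]
240 [ 0.4868 -0.0267  0.1276] [ 0.4883 -0.0269  0.1268] [ 0.4897 -0.0269  0.1265] [ 0.5039 -0.026   0.1276] [ 0.5072 -0.0258  0.1278] [ 0.5109 -0.026   0.1268]
242 [ 0.4864 -0.0267  0.1322] [ 0.4878 -0.0268  0.1316] [ 0.4891 -0.0265  0.1326] [ 0.5036 -0.0268  0.1299] [ 0.5073 -0.0271  0.1283] [ 0.5108 -0.0271  0.1277]
244 [ 0.4864 -0.0277  0.1335] [ 0.4877 -0.0275  0.134 ] [ 0.489  -0.0274  0.1342] [ 0.5038 -0.0283  0.1295] [ 0.5073 -0.0283  0.129 ] [ 0.5105 -0.0279  0.1299]
246 [ 0.4865 -0.0293  0.1329] [ 0.4878 -0.029   0.1337] [ 0.4893 -0.0294  0.1324] [ 0.504  -0.0298  0.1292] [ 0.5075 -0.0299  0.1285] [ 0.5109 -0.0297  0.1285]
248 [ 0.4865 -0.0305  0.1338] [ 0.4879 -0.0304  0.1338] [ 0.4891 -0.03    0.1349] [ 0.5041 -0.0312  0.1291] [ 0.5076 -0.0313  0.1287] [ 0.5109 -0.0309  0.1293]
250 [ 0.4867 -0.0319  0.1335] [ 0.4881 -0.032   0.1331] [ 0.4893 -0.0318  0.1337] [ 0.5047 -0.0335  0.1266] [ 0.5079 -0.033   0.1278] [ 0.5111 -0.0326  0.1286]
```

View pics/w7c.png

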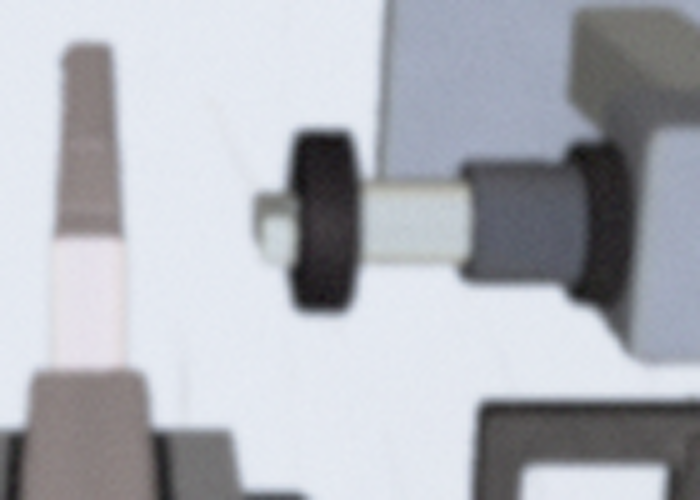

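```bash
python3 go.py .4845 -.0297 .245 1.9;  python3 -m creep '[{"grip":0.5,"dp":[0,1.2,0.3],"rotation":[0.007,0,0]},{"grip":0.5,"dp":[0,2.2,0.4],"rotation":[0.007,0,0]},{"grip":0.5,"dp":[0.2,2.2,0.6],"rotation":[0.007,0,0]},{"grip":0.5,"dp":[0.4,2.2,0.6],"rotation":[0.007,0,0]},{"grip":0.5,"dp":[0.5,2.2,0.6],"rotation":[0.007,0,0]}]'; python3 go.py .4845 -.0297 .239 1.9
```

```text
t 10.02 p [ 0.4623 -0.0227  0.2523] yaw 2.29 tilt 0.17 q [-0.1  -0.15  2.03  0.    1.26 -0.14] F [-0.5  0.7 -0.4] w 0.108
dp cm [0.74 2.19 0.79] rot [ 0.007 -0.    -0.003]
time: 10.43
tool_pos: [0.4851, -0.0279, 0.2478]
tcp_rot: [1.187, 1.222, -1.182]
wrist_force: [-0.6, -0.2, -2.2]
width: 0.108
t 10.43 p [ 0.4851 -0.0279  0.2478] yaw 1.88 tilt 0.23 q [-0.11 -0.1   1.99  0.    1.25 -0.14] F [-0.6 -0.2 -2.2] w 0.108
dp cm [ 0.88 -0.07  0.18] rot [-0.    -0.    -0.004]
```

```bash
python3 -m creep '[{"grip":0.5,"dp":[0.3,-0.05,0.15],"rotation":[0,0,-0.003]},{"grip":0.5,"dp":[0.6,-0.05,0.15],"rotation":[0,0,-0.003]},{"grip":0.5,"dp":[0.9,-0.05,0.15],"rotation":[0,0,-0.003]},{"grip":0.5,"dp":[0.9,-0.05,0.15],"rotation":[0,0,-0.003]}]'; python3 go.py .4845 -.0297 .237 1.9; python3 -m creep '[{"grip":0.5,"dp":[0.1,0,0],"rotation":[0,0,0]},{"grip":0.5,"dp":[0.2,0,0],"rotation":[0,0,0]},{"grip":0.5,"dp":[0.2,0,0],"rotation":[0,0,0]}]'; python3 go.py .4845 -.0297 .235 1.9
```

```text
time: 10.77
tool_pos: [0.4846, -0.0292, 0.2382]
tcp_rot: [1.185, 1.225, -1.184]
wrist_force: [-0.6, 0.5, -1.0]
width: 0.105
t 10.77 p [ 0.4846 -0.0292  0.2382] yaw 1.89 tilt 0.03 q [-0.11 -0.1   2.01  0.    1.23 -0.14] F [-0.6  0.5 -1. ] w 0.105
dp cm [ 0.12 -0.01  0.05] rot [-0. -0. -0.]
time: 11.02
tool_pos: [0.4853, -0.0293, 0.2371]
tcp_rot: [1.186, 1.223, -1.183]
wrist_force: [-0.4, -0.4, -0.4]
width: 0.103
t 11.02 p [ 0.4853 -0.0293  0.2371] yaw 1.89 tilt 0.1 q [-0.11 -0.09  2.01  0.    1.23 -0.14] F [-0.4 -0.4 -0.4] w 0.103
dp cm [ 0.21 -0.08  0.04] rot [-0.    -0.    -0.002]
```

```bash
for k in 1; do python3 -m creep '[{"grip":0.5,"dp":[0.1,-0.05,0.05],"rotation":[0,0,0]},{"grip":0.5,"dp":[0.1,-0.05,0.05],"rotation":[0,0,0]}]'; python3 -m creep '[{"grip":0.5,"dp":[0.1,0,0],"rotation":[0,0,0]},{"grip":0.5,"dp":[0.1,0,0],"rotation":[0,0,0]}]';python3 -m creep '[{"grip":0.5,"dp":[0.1,0,0],"rotation":[0,0,0]},{"grip":0.5,"dp":[0.1,0,0],"rotation":[0,0,0]}]'; done; python3 go.py .4845 -.0297 .235 1.9
```

```text
time: 11.18
tool_pos: [0.4848, -0.0299, 0.2361]
tcp_rot: [1.186, 1.223, -1.183]
wrist_force: [0.5, 0.6, -0.8]
width: 0.104
time: 11.35
tool_pos: [0.4848, -0.0298, 0.2351]
tcp_rot: [1.186, 1.223, -1.183]
wrist_force: [0.5, -0.5, -1.5]
width: 0.105
time: 11.52
tool_pos: [0.4848, -0.0298, 0.234]
tcp_rot: [1.186, 1.223, -1.184]
wrist_force: [-0.2, 0.1, -0.8]
width: 0.104
t 11.52 p [ 0.4848 -0.0298  0.234 ] yaw 1.89 tilt 0.1 q [-0.11 -0.09  2.01  0.    1.22 -0.15] F [-0.2  0.1 -0.8] w 0.104
dp cm [-0.1  -0.03 -0.01] rot [-0.    -0.    -0.002]
```

```bash
python3 -m creep '[{"grip":0.5,"dp":[0.1,0,0],"rotation":[0,0,0]},{"grip":0.5,"dp":[0.1,0,0],"rotation":[0,0,0]}]'; python3 -m creep '[{"grip":0.5,"dp":[0.1,0,0],"rotation":[0,0,0]},{"grip":0.5,"dp":[0.1,0,0],"rotation":[0,0,0]}]'; python3 - <<'E'
from h import *
snap('wrist','w8'); crop('w8',280,160,440,280,5,'w8c'); snap('scene','s8'); crop('s8',270,170,370,310,4,'s8c')
E
```

```text
time: 11.68
tool_pos: [0.4848, -0.0298, 0.233]
tcp_rot: [1.186, 1.223, -1.184]
wrist_force: [-0.6, 0.0, -1.3]
width: 0.108
time: 11.85
tool_pos: [0.485, -0.0298, 0.2322]
tcp_rot: [1.186, 1.223, -1.183]
wrist_force: [0.7, -0.6, -0.0]
width: 0.106
```

View pics/w8c.png

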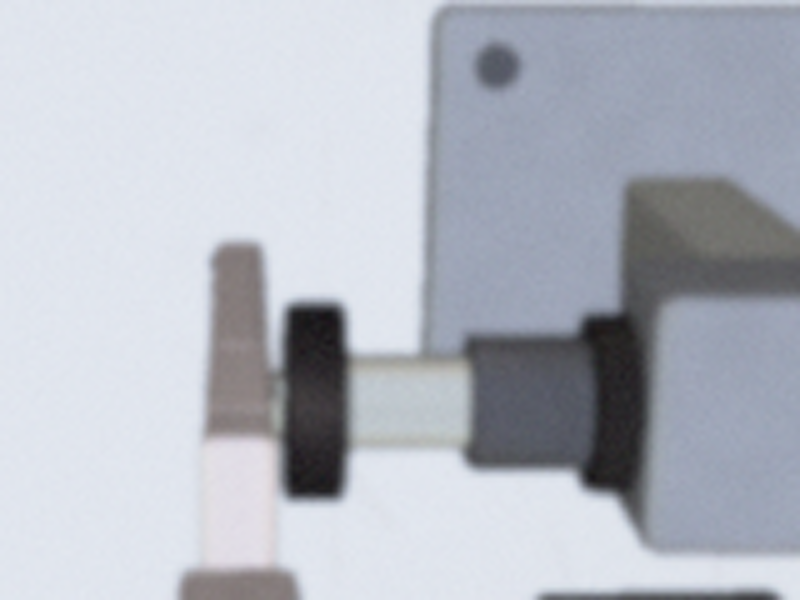

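View pics/s8c.png

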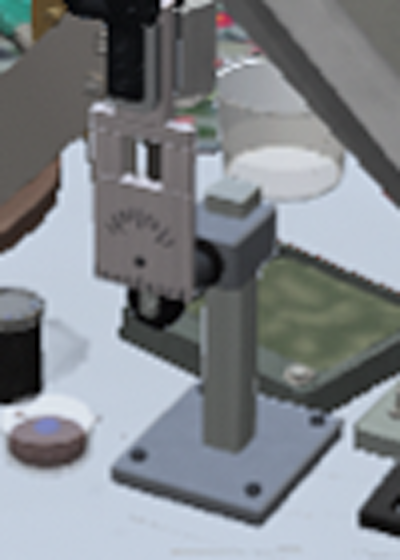

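```bash
python3 -m creep '[{"grip":0.5,"dp":[0.1,0,0],"rotation":[0,0,0]},{"grip":0.5,"dp":[0.1,0,0],"rotation":[0,0,0]}]'; python3 -m creep '[{"grip":0.5,"dp":[0.05,0,0],"rotation":[0,0,0]},{"grip":0.5,"dp":[0.05,0,0],"rotation":[0,0,0]}]'; python3 go.py .4845 -.0297 .235 1.9
```

```text
time: 12.12
tool_pos: [0.485, -0.0298, 0.2315]
tcp_rot: [1.186, 1.223, -1.183]
wrist_force: [-0.3, -0.2, 1.7]
width: 0.11
time: 12.28
tool_pos: [0.485, -0.0298, 0.2311]
tcp_rot: [1.186, 1.223, -1.183]
wrist_force: [-1.3, -0.5, 3.2]
width: 0.108
t 12.28 p [ 0.485  -0.0298  0.2311] yaw 1.89 tilt 0.14 q [-0.11 -0.09  2.01  0.    1.22 -0.15] F [-1.3 -0.5  3.2] w 0.108
dp cm [-0.39 -0.05 -0.02] rot [-0.    -0.    -0.002]
```

```bash
python3 -m creep '[{"grip":0.5,"dp":[-0.8,0,0],"rotation":[0,0,0]},{"grip":0.5,"dp":[-0.8,-2,0],"rotation":[0,0,0]},{"grip":0.5,"dp":[-0.8,-3,0],"rotation":[0,0,0]},{"grip":0.5,"dp":[2,-3,0],"rotation":[0,0,0]},{"grip":0.5,"dp":[5,-3,0],"rotation":[0,0,0]}]'; python3 -m creep '[{"grip":0.5,"dp":[1.4,0,0],"rotation":[0,0,0]},{"grip":0.5,"dp":[1.4,0,0],"rotation":[0,0,0]},{"grip":0.5,"dp":[1.4,0,0],"rotation":[0,0,0]}]'; python3 go.py .475 -.0298 .1655 1.9
```

```text
time: 12.7
tool_pos: [0.4567, -0.0311, 0.1827]
tcp_rot: [1.189, 1.217, -1.179]
wrist_force: [0.5, -0.2, -1.3]
width: 0.109
time: 12.95
tool_pos: [0.454, -0.0307, 0.1659]
tcp_rot: [1.185, 1.225, -1.185]
wrist_force: [-0.7, 0.1, -1.2]
width: 0.102
t 12.95 p [ 0.454  -0.0307  0.1659] yaw 1.88 tilt 0.04 q [-0.12 -0.09  2.14  0.    1.09 -0.16] F [-0.7  0.1 -1.2] w 0.102
dp cm [ 0.04  2.1  -0.02] rot [-0.    -0.001  0.   ]
```

```bash
python3 -m creep '[{"grip":0.5,"dp":[0.04,0.8,0],"rotation":[0,0,0]},{"grip":0.5,"dp":[0.04,1.6,0],"rotation":[0,0,0]},{"grip":0.5,"dp":[0.04,2.1,0],"rotation":[0,0,0]},{"grip":0.5,"dp":[0.04,2.1,0],"rotation":[0,0,0]}]'; python3 go.py .475 -.0298 .1655 1.9;python3 - <<'E'
from h import *
snap('wrist','w9'); crop('w9',280,150,440,270,5,'w9c'); snap('scene','s9'); crop('s9',270,170,370,310,4,'s9c')
E
```

```text
time: 13.28
tool_pos: [0.4787, -0.0303, 0.1679]
tcp_rot: [1.187, 1.22, -1.181]
wrist_force: [0.1, 0.9, -0.3]
width: 0.107
t 13.28 p [ 0.4787 -0.0303  0.1679] yaw 1.9 tilt 0.32 q [-0.12 -0.05  2.1   0.    1.09 -0.15] F [ 0.1  0.9 -0.3] w 0.107
dp cm [ 0.24 -0.37 -0.06] rot [-0.     0.    -0.006]
```

View pics/w9c.png

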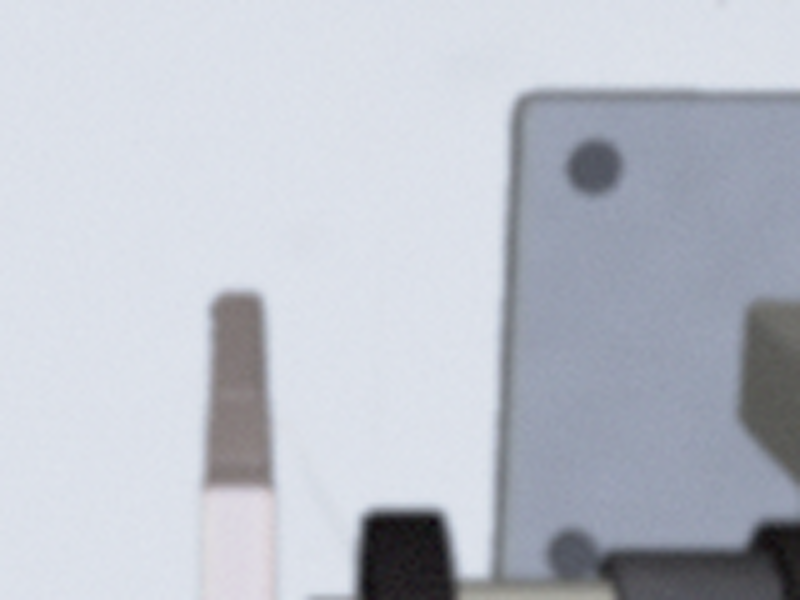

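View pics/s9c.png

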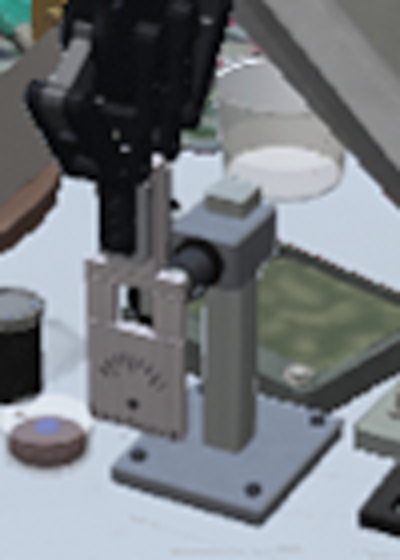

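```bash
python3 -m creep '[{"grip":0.5,"dp":[0,0,0],"rotation":[0,0,0]}]'; python3 go.py .481 -.0298 .1655 1.9; python3 - <<'E'
from h import *
i=cv2.imread('pics/w9.png')[200:400,260:460]; cv2.imwrite('pics/w9d.png',cv2.resize(i,None,fx=3,fy=3))
E
```

```text
time: 13.47
tool_pos: [0.4761, -0.0301, 0.1665]
tcp_rot: [1.186, 1.223, -1.183]
wrist_force: [-0.3, 0.3, -1.8]
width: 0.105
t 13.47 p [ 0.4761 -0.0301  0.1665] yaw 1.89 tilt 0.11 q [-0.12 -0.05  2.1   0.    1.09 -0.15] F [-0.3  0.3 -1.8] w 0.105
dp cm [ 0.1   0.49 -0.01] rot [-0.    -0.    -0.002]
```

View pics/w9d.png

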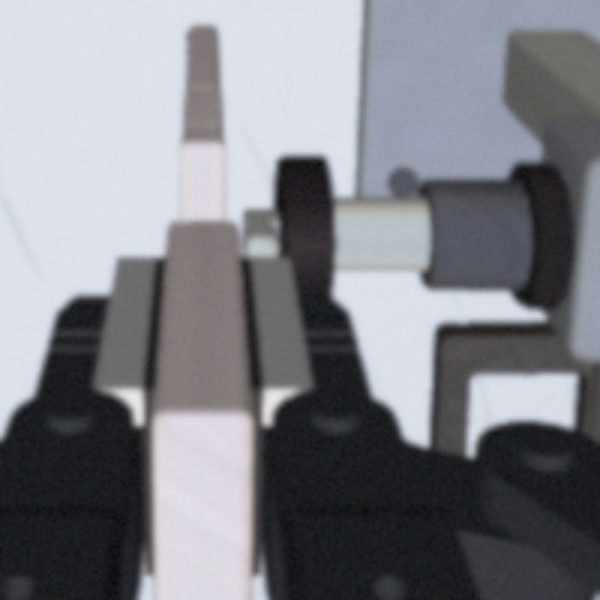

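```bash
python3 -m creep '[{"grip":0.5,"dp":[0.1,0.1,0],"rotation":[0,0,0]},{"grip":0.5,"dp":[0.1,0.3,0],"rotation":[0,0,0]},{"grip":0.5,"dp":[0.1,0.5,0],"rotation":[0,0,0]},{"grip":0.5,"dp":[0.1,0.5,0],"rotation":[0,0,0]}]'; python3 -m creep '[{"grip":0.5,"dp":[0,0.15,0],"rotation":[0,0,0]},{"grip":0.5,"dp":[0,0.3,0],"rotation":[0,0,0]},{"grip":0.5,"dp":[0,0.3,0],"rotation":[0,0,0]}]';  python3 go.py .481 -.0298 .1655 1.9
```

```text
time: 13.8
tool_pos: [0.4814, -0.03, 0.1654]
tcp_rot: [1.186, 1.223, -1.183]
wrist_force: [-0.0, 0.6, -1.3]
width: 0.107
time: 14.05
tool_pos: [0.4843, -0.0299, 0.1654]
tcp_rot: [1.186, 1.223, -1.183]
wrist_force: [1.1, 0.6, -1.6]
width: 0.108
t 14.05 p [ 0.4843 -0.0299  0.1654] yaw 1.89 tilt 0.13 q [-0.11 -0.03  2.09  0.    1.09 -0.15] F [ 1.1  0.6 -1.6] w 0.108
dp cm [-0.01 -0.33 -0.02] rot [-0.    -0.    -0.002]
```

```bash
python3 -m creep '[{"grip":0.5,"dp":[0,0.1,0],"rotation":[0,0,0]},{"grip":0.5,"dp":[0,0.2,0],"rotation":[0,0,0]},{"grip":0.5,"dp":[0,0.2,0],"rotation":[0,0,0]}]'; python3 -m creep '[{"grip":0.5,"dp":[0,0.1,0],"rotation":[0,0,0]},{"grip":0.5,"dp":[0,0.2,0],"rotation":[0,0,0]},{"grip":0.5,"dp":[0,0.2,0],"rotation":[0,0,0]}]';  python3 go.py .481 -.0298 .1655 1.9
```

```text
time: 14.3
tool_pos: [0.4862, -0.0298, 0.1653]
tcp_rot: [1.186, 1.223, -1.183]
wrist_force: [-0.4, 0.4, -2.0]
width: 0.108
time: 14.55
tool_pos: [0.4878, -0.0297, 0.1652]
tcp_rot: [1.186, 1.224, -1.184]
wrist_force: [-1.0, -0.8, -0.4]
width: 0.106
t 14.55 p [ 0.4878 -0.0297  0.1652] yaw 1.89 tilt 0.07 q [-0.11 -0.03  2.08  0.    1.09 -0.15] F [-1.  -0.8 -0.4] w 0.106
dp cm [-0.03 -0.68 -0.01] rot [-0.    -0.    -0.001]
```

```bash
python3 -m creep '[{"grip":0.5,"dp":[0,0.1,0],"rotation":[0,0,0]},{"grip":0.5,"dp":[0,0.2,0],"rotation":[0,0,0]},{"grip":0.5,"dp":[0,0.2,0],"rotation":[0,0,0]}]'; python3 -m creep '[{"grip":0.5,"dp":[0,0.1,0],"rotation":[0,0,0]},{"grip":0.5,"dp":[0,0.2,0],"rotation":[0,0,0]},{"grip":0.5,"dp":[0,0.2,0],"rotation":[0,0,0]}]';  python3 go.py .481 -.0298 .1655 1.9
```

```text
time: 14.8
tool_pos: [0.4895, -0.0296, 0.165]
tcp_rot: [1.185, 1.224, -1.184]
wrist_force: [-2.3, -1.4, 0.2]
width: 0.106
time: 15.05
tool_pos: [0.4916, -0.0296, 0.1651]
tcp_rot: [1.185, 1.224, -1.184]
wrist_force: [-4.0, -0.2, -1.2]
width: 0.108
t 15.05 p [ 0.4916 -0.0296  0.1651] yaw 1.89 tilt 0.04 q [-0.11 -0.02  2.07  0.    1.09 -0.14] F [-4.  -0.2 -1.2] w 0.108
dp cm [-0.04 -1.06 -0.01] rot [-0.    -0.    -0.001]
```

```bash
python3 -m creep '[{"grip":0.5,"dp":[0,0.1,0],"rotation":[0,0,0]},{"grip":0.5,"dp":[0,0.2,0],"rotation":[0,0,0]},{"grip":0.5,"dp":[0,0.2,0],"rotation":[0,0,0]}]'; python3 -m creep '[{"grip":0.5,"dp":[0,0.12,0],"rotation":[0,0,0]},{"grip":0.5,"dp":[0,0.26,0],"rotation":[0,0,0]},{"grip":0.5,"dp":[0,0.26,0],"rotation":[0,0,0]}]';  python3 go.py .496 -.0296 .1655 1.9; python3 - <<'E'
from h import *
snap('wrist','w10'); 
i=cv2.imread('pics/w10.png')[200:400,260:460]; cv2.imwrite('pics/w10d.png',cv2.resize(i,None,fx=3,fy=3))
snap('scene','s10'); crop('s10',270,170,370,310,4,'s10c')
E
```

```text
time: 15.3
tool_pos: [0.4937, -0.0295, 0.1651]
tcp_rot: [1.185, 1.224, -1.184]
wrist_force: [-4.6, 0.6, -0.3]
width: 0.11
time: 15.55
tool_pos: [0.4961, -0.0294, 0.165]
tcp_rot: [1.185, 1.224, -1.185]
wrist_force: [-5.3, -1.0, -0.5]
width: 0.109
t 15.55 p [ 0.4961 -0.0294  0.165 ] yaw 1.89 tilt 0.02 q [-0.11 -0.01  2.06  0.    1.09 -0.14] F [-5.3 -1.  -0.5] w 0.109
dp cm [-0.05 -0.01  0.02] rot [-0. -0. -0.]
```

View pics/w10d.png

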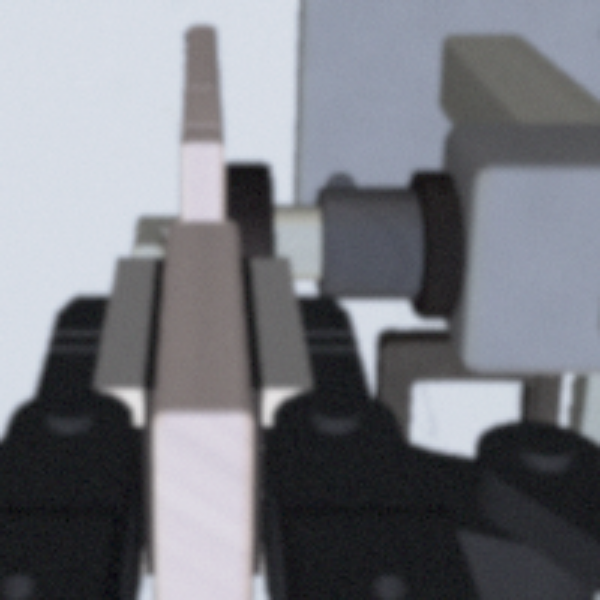

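View pics/s10c.png

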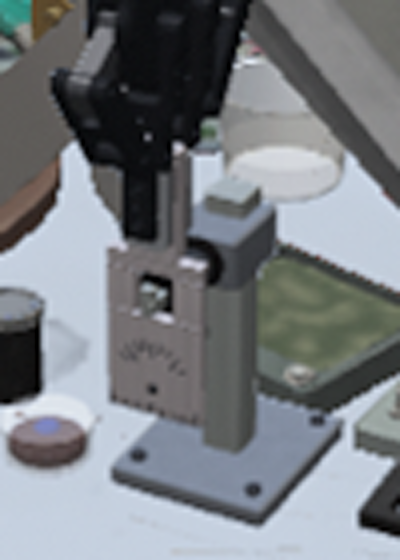

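```bash
python3 -m creep '[{"grip":0.5,"dp":[0.2,0,0],"rotation":[0,0,0]},{"grip":0.5,"dp":[0.4,0,0],"rotation":[0,0,0]},{"grip":0.5,"dp":[0.6,0,0],"rotation":[0,0,0]},{"grip":0.5,"dp":[0.75,0,0],"rotation":[0,0,0]},{"grip":0.5,"dp":[0.75,0,0],"rotation":[0,0,0]}]'; python3 go.py .496 -.0296 .1555 1.9; python3 -m creep '[{"grip":0.5,"dp":[0.1,0,0],"rotation":[0,0,0]},{"grip":0.5,"dp":[0.1,0,0],"rotation":[0,0,0]}]';  python3 go.py .496 -.0296 .1555 1.9
```

```text
time: 16.07
tool_pos: [0.4962, -0.0294, 0.1578]
tcp_rot: [1.185, 1.224, -1.184]
wrist_force: [-6.2, -0.5, 2.4]
width: 0.108
t 16.07 p [ 0.4962 -0.0294  0.1578] yaw 1.89 tilt 0.05 q [-0.11 -0.    2.07  0.    1.07 -0.14] F [-6.2 -0.5  2.4] w 0.108
dp cm [ 0.23 -0.02  0.02] rot [-0.    -0.    -0.001]
time: 16.23
tool_pos: [0.4964, -0.0294, 0.157]
tcp_rot: [1.186, 1.224, -1.184]
wrist_force: [-6.4, -1.2, 2.1]
width: 0.104
t 16.23 p [ 0.4964 -0.0294  0.157 ] yaw 1.89 tilt 0.08 q [-0.11  0.    2.07  0.    1.07 -0.14] F [-6.4 -1.2  2.1] w 0.104
dp cm [ 0.15 -0.04  0.02] rot [-0.    -0.    -0.001]
```

```bash
python3 -m creep '[{"grip":0.5,"dp":[0.1,0,0],"rotation":[0,0,0]},{"grip":0.5,"dp":[0.1,0,0],"rotation":[0,0,0]}]';python3 -m creep '[{"grip":0.5,"dp":[0.08,0,0],"rotation":[0,0,0]},{"grip":0.5,"dp":[0.08,0,0],"rotation":[0,0,0]}]';  python3 go.py .496 -.0296 .1555 1.9
```

```text
time: 16.4
tool_pos: [0.4964, -0.0294, 0.1561]
tcp_rot: [1.186, 1.224, -1.184]
wrist_force: [-6.0, -0.3, 2.1]
width: 0.109
time: 16.57
tool_pos: [0.4966, -0.0294, 0.1555]
tcp_rot: [1.186, 1.223, -1.184]
wrist_force: [-6.2, -1.1, 4.5]
width: 0.106
t 16.57 p [ 0.4966 -0.0294  0.1555] yaw 1.88 tilt 0.1 q [-0.11  0.    2.07  0.    1.07 -0.14] F [-6.2 -1.1  4.5] w 0.106
dp cm [-0.   -0.06  0.02] rot [-0.    -0.    -0.002]
```

```bash
python3 -m creep '[{"grip":0.5,"dp":[0.06,0,0],"rotation":[0,0,0]},{"grip":0.5,"dp":[0.06,0,0],"rotation":[0,0,0]}]'; python3 -m creep '[{"grip":0.5,"dp":[0,-0.1,0],"rotation":[0,0,0]},{"grip":0.5,"dp":[0,-0.2,0],"rotation":[0,0,0]},{"grip":0.5,"dp":[0,-0.2,0],"rotation":[0,0,0]}]';  python3 go.py .496 -.0296 .1555 1.9
```

```text
time: 16.73
tool_pos: [0.4968, -0.0294, 0.1551]
tcp_rot: [1.186, 1.223, -1.183]
wrist_force: [-5.7, -0.5, 3.7]
width: 0.104
time: 16.98
tool_pos: [0.495, -0.0295, 0.1553]
tcp_rot: [1.186, 1.223, -1.183]
wrist_force: [-4.6, -0.7, 2.7]
width: 0.103
t 16.98 p [ 0.495  -0.0295  0.1553] yaw 1.89 tilt 0.17 q [-0.11 -0.    2.08  0.    1.06 -0.14] F [-4.6 -0.7  2.7] w 0.103
dp cm [-0.02  0.1   0.02] rot [-0.    -0.    -0.003]
```

```bash
python3 -m creep '[{"grip":0.5,"dp":[0,-0.1,0],"rotation":[0,0,0]},{"grip":0.5,"dp":[0,-0.1,0],"rotation":[0,0,0]}]'; python3 -m creep '[{"grip":0.5,"dp":[0,-0.08,0],"rotation":[0,0,0]},{"grip":0.5,"dp":[0,-0.08,0],"rotation":[0,0,0]}]';  python3 go.py .496 -.0296 .1555 1.9; python3 - <<'E'
from h import *
snap('wrist','w11'); 
i=cv2.imread('pics/w11.png')[200:400,260:460]; cv2.imwrite('pics/w11d.png',cv2.resize(i,None,fx=3,fy=3))
snap('scene','s11'); crop('s11',270,170,370,310,4,'s11c')
E
```

```text
time: 17.15
tool_pos: [0.4941, -0.0295, 0.1552]
tcp_rot: [1.187, 1.222, -1.182]
wrist_force: [-6.0, -0.4, 4.3]
width: 0.106
time: 17.32
tool_pos: [0.4934, -0.0296, 0.1551]
tcp_rot: [1.187, 1.222, -1.182]
wrist_force: [-3.8, -0.1, 3.3]
width: 0.107
t 17.32 p [ 0.4934 -0.0296  0.1551] yaw 1.88 tilt 0.19 q [-0.11 -0.    2.08  0.    1.06 -0.14] F [-3.8 -0.1  3.3] w 0.107
dp cm [-0.04  0.26  0.01] rot [-0.    -0.    -0.003]
```

View pics/w11d.png

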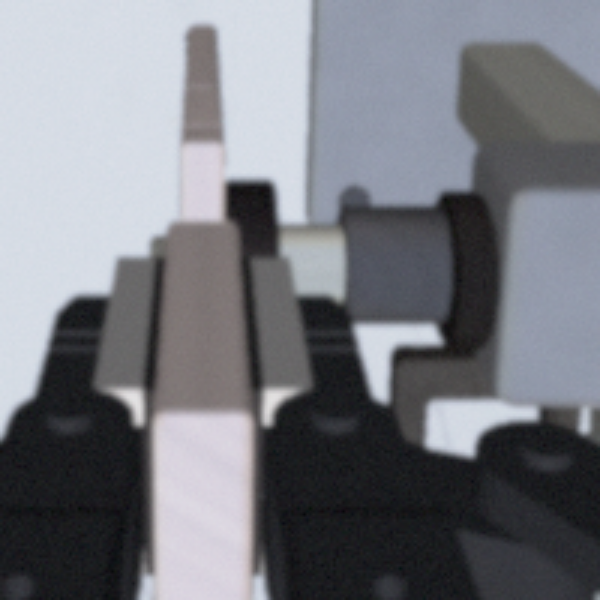

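View pics/s11c.png

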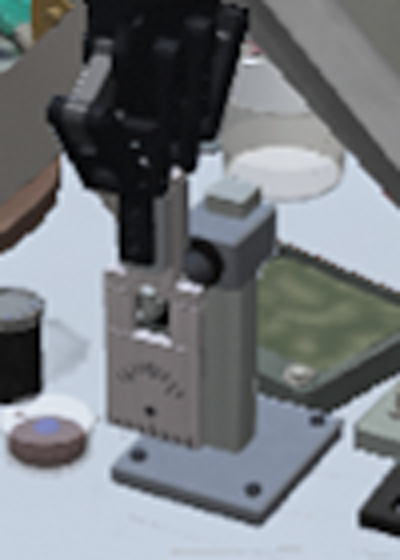

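```bash
python3 -m creep '[{"grip":1.2,"dp":[-0.05,0,0],"rotation":[0,0,0]},{"grip":1.6,"dp":[-0.05,0,0],"rotation":[0,0,0]},{"grip":2.2,"dp":[-0.05,0,0],"rotation":[0,0,0]},{"grip":2.8,"dp":[-0.05,0,0],"rotation":[0,0,0]},{"grip":2.8,"dp":[-0.05,0,0],"rotation":[0,0,0]}]' 20; python3 - <<'E'
from h import *
snap('wrist','w12'); 
i=cv2.imread('pics/w12.png')[200:400,260:460]; cv2.imwrite('pics/w12d.png',cv2.resize(i,None,fx=3,fy=3))
snap('scene','s12'); crop('s12',270,170,370,310,4,'s12c')
E
```

```text
time: 17.83
tool_pos: [0.4932, -0.0296, 0.1549]
tcp_rot: [1.186, 1.223, -1.183]
wrist_force: [-0.4, 0.4, 0.1]
width: 0.329
```

View pics/w12d.png

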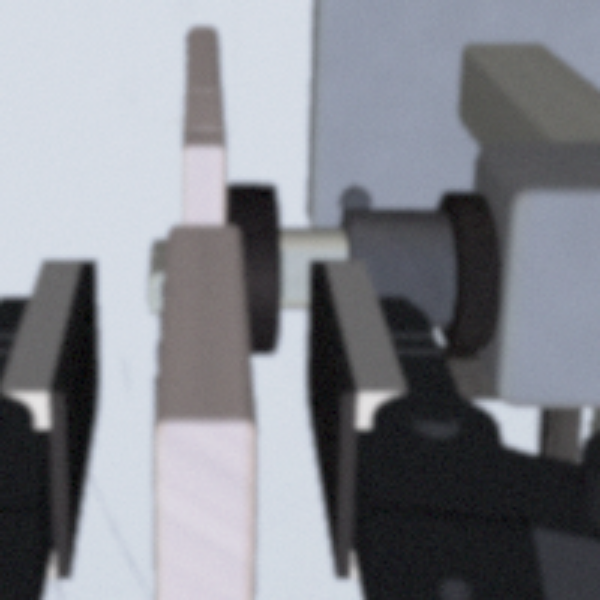

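View pics/s12c.png

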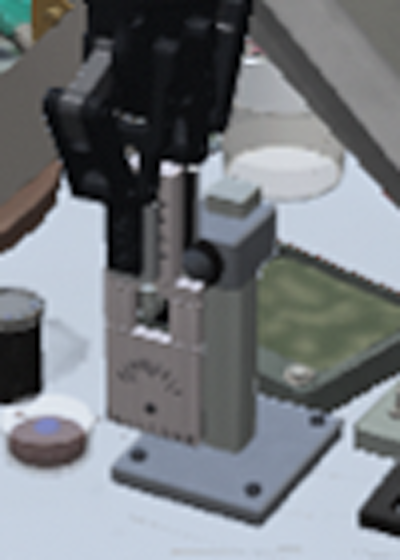

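The gauge hangs free between the open fingers, upright, with the collar against its back. I'll retreat straight up and look again.

```bash
python3 -m creep '[{"grip":2.8,"dp":[-1,0,0],"rotation":[0,0,0]},{"grip":2.8,"dp":[-3,0,0],"rotation":[0,0,0]},{"grip":2.8,"dp":[-6,0,0],"rotation":[0,0,0]},{"grip":2.8,"dp":[-9,0,0],"rotation":[0,0,0]},{"grip":2.8,"dp":[-12,0,0],"rotation":[0,0,0]}]'; python3 -m creep '[{"grip":2.8,"dp":[-3,-3,0],"rotation":[0,0,0]},{"grip":2.8,"dp":[-3,-6,0],"rotation":[0,0,0]},{"grip":2.8,"dp":[-3,-6,0],"rotation":[0,0,0]},{"grip":2.8,"dp":[-3,-6,0],"rotation":[0,0,0]}]'; python3 - <<'E'
from h import *
snap('wrist','w13'); crop('w13',300,150,460,270,5,'w13c')
snap('scene','s13'); crop('s13',270,170,370,310,4,'s13c')
E
```

```text
time: 18.35
tool_pos: [0.4923, -0.0295, 0.2768]
tcp_rot: [1.186, 1.223, -1.183]
wrist_force: [1.3, 0.4, -0.5]
width: 0.325
time: 18.68
tool_pos: [0.4321, -0.0316, 0.3063]
tcp_rot: [1.187, 1.22, -1.181]
wrist_force: [-0.2, -0.4, -1.0]
width: 0.329
```

View pics/w13.png

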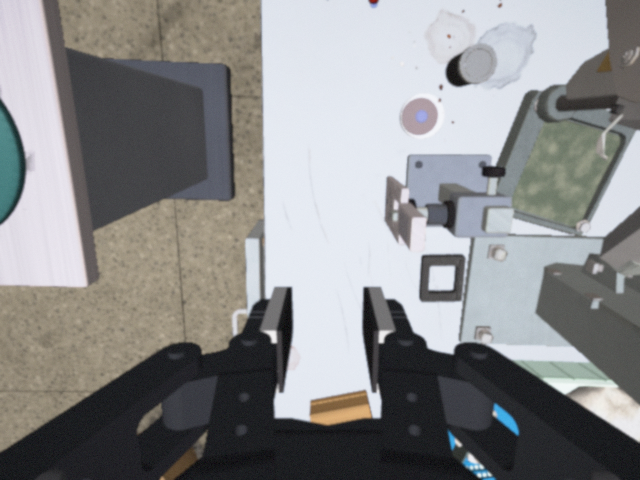

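View pics/s13c.png

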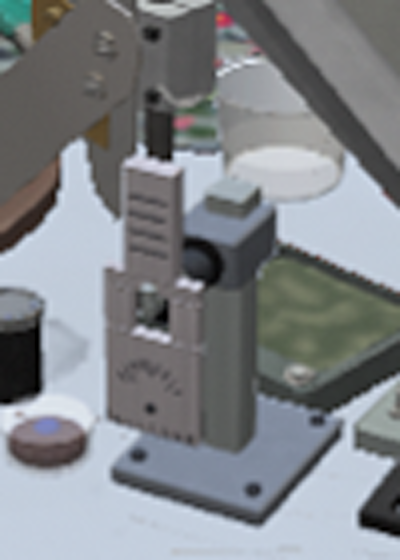

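```bash
python3 - <<'E'
from h import *
np.set_printoptions(precision=4,suppress=True)
c=load('w13'); X=cloud(c); m=(X[...,2]>.176)&(X[...,2]<.2)&(X[...,0]>.46)&(X[...,0]<.52)&(abs(X[...,1]+.03)<.03)
print(m.sum(),np.median(X[m],0),X[m].min(0),X[m].max(0)); print(proj(c,[.4935,-.0296,.1853]))
E
```

```text
633 [ 0.4924 -0.028   0.1857] [ 0.4881 -0.0412  0.1761] [ 0.499  -0.0171  0.1878]
[[417.6709 234.3402]]
```

View pics/w13c.png

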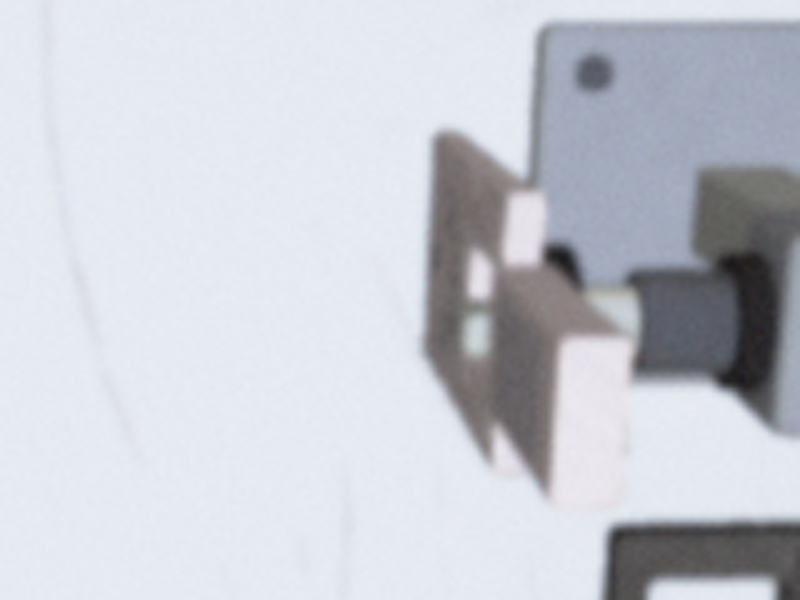

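The tab top centre is at about (0.493, -0.029, 0.186), where I expected 0.185. The gauge is upright, seated and behind the tip, and the robot is clear. I'll hand in.

```bash
python3 -m creep '[{"grip":2.8,"dp":[0,0,0],"rotation":[0,0,0]},{"grip":2.8,"dp":[0,0,0],"rotation":[0,0,0]}]'; python3 - <<'E'
from workcell import bot
print(bot.finish_job())
E
```

```text
time: 18.95
tool_pos: [0.4329, -0.0315, 0.3041]
tcp_rot: [1.185, 1.225, -1.184]
wrist_force: [-0.1, -0.5, -0.1]
width: 0.325
the job is handed in; nothing more can be done
None
```

The gauge is hanging by its slot on the hook with the graduated face outward, and I handed the job in at about 19 s. No verdict was reported, so this rests on my own checks.

- **Grip and lift:** The wrist camera showed the markings on only one face, so I gripped the tab with that face turned the right way for the hook. The lift out of the rack was clean.
- **Finding the hook:** I touched the gauge's lower edge gently on the top of the tip, with about 4 N of contact at most. That put the shank's top face about 125 mm above the bench.
- **Hanging it:** I pushed the collar back about 8 mm with the gauge, with at most 6.4 N read at the wrist. I then lowered the gauge until it rested on the shank, eased it back towards the tip and let go.
- **Last checks:** From the wrist and scene cameras the gauge is upright and behind the tip. The top of the tab is at 0.186 m, against 0.185 m expected for a fully seated slot. The collar was against its back when I let go, the bystanders I could see look undisturbed, and the robot is clear of everything.
- **Disagreement:** The depth readings put the shank's top face at about 0.127 to 0.129 m, 2 to 4 mm above what touch gave. I used the touch value, and the slot met the shank within about 0.2 mm of where it predicted.
- **Not measured directly:** I judged the collar's travel from the arm's position and the pictures, and I did not work out the tilt as a number.

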